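# Line up lino blocks on the squared board and prove both corners with a set square

## Robot

A 6-joint arm with a two-finger parallel gripper is mounted at the origin on the work surface. World frame = base frame: x ahead of the robot, y to its left, z up, the work surface at z = 0. Lengths are in m, angles in rad, forces in N, time in s.
With the tool pointing down it reaches from about 0.25 to 0.775 m from the base axis. Payload 4 kg.
Tool frame: the origin (TCP) lies midway between the tips of the shut fingers; the grasp point (between the pads) lies 19 mm behind it; z points along the fingers, y is the line along which they close (so a half turn about z gives the same grasp; the last joint's range is limited). The gripper opens to 94 mm and grips with 3 to 60 N. Pads are 16 mm wide; open, the fingers measure 119 mm over their backs; the gripper's body (75 mm by 177 mm) begins 78 mm behind the grasp point.
Start: joints at [1.045, 0.087, 1.371, -0, 1.684, -0.103], TCP at [0.226, 0.502, 0.206] pointing down, gripper open.
Joint ranges: [-3.1, 3.1], [-0.76, 2.03], [0.27, 2.55], [-1.08, 4.22], [0.17, 2.65], [-2.57, 2.57]. Speed limits (rad/s): [2.79, 2.79, 3.14, 3.14, 3.14, 3.14].

## Interface

Orientations are given as [roll, pitch, yaw] about the fixed x, y, z axes, in that order (R = Rz(yaw) Ry(pitch) Rx(roll)).
In Python, from bench import sensors, eyes, job gives the robot as it stands.
- The arm moves only by the tool arm_command, never from a script. Its argument "series" is a list of rows, each a list of 7 numbers: the opening, from 0 (shut) to 1 (fully open), then the shift along the tool's x, y, z in cm, then the turn, a rotation vector about the tool's x, y, z in rad. In form: [[fingers, dx, dy, dz, wx, wy, wz], ...]. A call has 1 to 20 rows; each row shifts and turns the commanded pose from where the row before left it, along the tool's axes as they then stand; what a row does not reach is not made up. A row lasts 1/10 s, in which the tool goes at most 50 mm and 8.59 degrees, less where a joint would pass 70% of its speed; a pose out of reach is approached as far as the arm can. A call with a gripper value outside its range is refused whole. The fingers move at their own pace and stop on an object; the grip force is fixed at half the most. Time passes only in rows, so rows that do not move let the fingers close. It gives the time, the measured TCP pose, the force and the opening at its end, in the units of the state.
- sensors.get_obs(): the state, without advancing time (a new reading comes with each control period).
- eyes.snapshot(name): name is "scene" or "top"; returns the picture (400x640x3 uint8, blue, green, red); there is no depth.
- eyes.get_calibration(name): a dict with "mtx" (3x3 intrinsics, pixels), "k1" (the pictures are not rectified: a ray, as slopes to the right and down, at radius r is drawn at 1 + k1 r^2 times it, then the intrinsics apply), "R" (3x3) and "t" (3): a world point X has camera coordinates R X + t. Camera axes: x right, y down, z forward; pixel columns grow to the right and rows downward; lengths in m; the calibration is good to about 2 mm. A picture is of the moment at which its call begins. get_calibration takes no time and is no camera call.
- job.close_job(): hands the job in, once; it reports no verdict.
The state is a dict: "time": time; "joint_positions": joint angles; "qvel": joint speeds; "joint_torque": joint torques, N m; "tool_pos": TCP position; "ee_rot": TCP orientation; "wrist_force": force on the tool from outside, world axes, zero at the start; "wrist_torque": the same for the moment, N m; "width": finger opening in m.
Only numpy, scipy, OpenCV 4.12 (cv2) and the standard library are available. Lean on these libraries where they do the work, as an engineer would, in place of code of your own. Each camera call takes 0.05 s, during which the arm holds its last target. There are 200 camera calls.

## Task

Get the carved lino blocks ready for printing a border. Take the set square by its grip and press its right-angle corner fully home into the empty corner of the lining-up board, flush along the fence and along the stop for about a second, to prove the board is square. Then stand every block on the board in one tight row, short ends against the fence and long sides together, starting from the stop, and press the set square the same way into the corner between the fence and the free side of the last block to prove the row is square; finally lay the set square flat in the middle of the sketch pad again, leaving the row tight and the book, glue bottle and tin undisturbed.

Things in the scene. Friction and masses are not known exactly. Their poses are not given: they have to be found in the camera images.
- board: Fixed lining-up board of plywood, 145 (x) x 400 (y) x 12 mm thick, top 12 mm above the table. Origin at the centre of its underside; x points across the board to the fence (far side), y points along the board to the stop, z up. The board may be turned up to 0.1 rad.
- fence: Fixed wooden batten on the board along its whole far (+x) edge, 20 wide x 400 long x 18 mm high (its top 30 mm above the table). Its straight face looks to the board's -x. Origin at the centre of its underside, on the board's top.
- stop: Fixed wooden batten on the board at its left (+y) end, at right angles to the fence: 95 long x 20 wide x 18 mm high. Its straight face looks to the board's -y. Origin at the centre of its underside, on the board's top.
- board_corner (a point): Inner corner where the faces of fence and stop meet, at the height of the board's top (12 mm over the table). Axes as the board's. From here the clear surface reaches 125 mm to -x and 380 mm to -y.
- block1: Lino block (three or four are present, all alike and interchangeable; absent ones read None): plywood with a layer of brown-grey lino carved with a leaf on top, 80 (own x) x 55 (own y) x 23 mm high, about 85 g (varies by a third). Origin at the centre of its underside, z up. Starts flat on the table between the robot and the board. In the row its x axis lies along the board's x, either way round.
- block2: Lino block (three or four are present, all alike and interchangeable; absent ones read None): plywood with a layer of brown-grey lino carved with a leaf on top, 80 (own x) x 55 (own y) x 23 mm high, about 85 g (varies by a third). Origin at the centre of its underside, z up. Starts flat on the table between the robot and the board. In the row its x axis lies along the board's x, either way round.
- block3: Lino block (three or four are present, all alike and interchangeable; absent ones read None): plywood with a layer of brown-grey lino carved with a leaf on top, 80 (own x) x 55 (own y) x 23 mm high, about 85 g (varies by a third). Origin at the centre of its underside, z up. Starts flat on the table between the robot and the board. In the row its x axis lies along the board's x, either way round.
- block4: Lino block (three or four are present, all alike and interchangeable; absent ones read None): plywood with a layer of brown-grey lino carved with a leaf on top, 80 (own x) x 55 (own y) x 23 mm high, about 85 g (varies by a third). Origin at the centre of its underside, z up. Starts flat on the table between the robot and the board. In the row its x axis lies along the board's x, either way round.
- set_square: Loose wooden set square: open triangle, 6 mm thick, sides 24 mm wide, two outer edges of 140 mm at the right angle, about 140 g. Origin on the underside below the middle of its grip. One outer edge lies at own x = +46.7 mm and runs from the corner to -y, the other at y = +46.7 mm and runs to -x (the last 24 mm of each, the thin tip, touch nothing). Starts flat on the sketch pad, turned up to 0.6 rad.
- square_grip (a point): Middle of the top of the set square's grip, 28 mm straight over the set square's origin. The grip is an upright bar 70 long x 14 wide x 22 mm high standing on the plate, running along the set square's own direction (1, -1), parallel to the triangle's long side. Axes as the set square's.
- square_corner (a point): Right-angle corner of the set square, at own x = y = +46.7 mm on its underside; axes as the set square's. Pressed home in a corner of the board, the square's x and y axes point as the board's, fence on its +x side, stop or last block on its +y side. Wood on wood grips (friction 0.5 to 0.7), so it must be pushed about equally towards both faces, or one face holds it off the other.
- pad: Fixed sketch pad of white paper, 200 (x) x 180 (y) x 8 mm thick, to the left or right of the board. Origin at the centre of its underside.
- book: Bystander: green book lying flat, 150 x 200 x 30 mm, on the other side of the board from the pad. Origin at the centre of its underside.
- glue: Bystander: dark glue bottle standing upright, 60 mm across, 170 mm tall. Origin at the centre of its underside.
- tin: Bystander: open flat tin of charcoal sticks, 100 x 170 x 18 mm. Origin at the centre of its underside.
Things that resemble listed ones, but are neither listed nor needed, are in the scene too. Leave any blue or orange look-alike of the block1 alone.

How it is judged:
On the way, in this order (a step that is already met when the one before it is completed fails the run):
1. the held set square is pressed home in the corner of fence and stop, flush on both faces, for 0.5 s (angle between the x axis of set_square and the x axis of board, either way round below 0.03 rad and angle between set_square's own z axis and vertical below 0.06 rad and x of square_corner in the frame of board_corner between -0.004 and 0.004 m and contact force between set_square and fence above 1 N and contact force between the fingers and set_square above 1 N and y of square_corner in the frame of board_corner between -0.004 and 0.004 m and contact force between set_square and stop above 1 N), for 0.5 s.
2. all blocks present lie on the board in one tight row along the fence, beginning at the stop (x of block1 in the frame of board_corner between -0.0435 and -0.036 m and angle between the x axis of each of block1, block2, block3, block4 and the x axis of board, either way round below 0.045 rad and z of block1 in the frame of board_corner between -0.004 and 0.004 m and angle between each of block1, block2, block3, block4's own z axis and vertical below 0.06 rad and (y of block1 in the frame of board_corner between -0.0315 and -0.0235 m or (y of block1 in the frame of board_corner between -0.0865 and -0.0785 m and (y of block2 in the frame of board_corner between -0.0315 and -0.0235 m or y of block3 in the frame of board_corner between -0.0315 and -0.0235 m or y of block4 in the frame of board_corner between -0.0315 and -0.0235 m)) or (y of block1 in the frame of board_corner between -0.1415 and -0.1335 m and (y of block2 in the frame of board_corner between -0.0865 and -0.0785 m or y of block3 in the frame of board_corner between -0.0865 and -0.0785 m or y of block4 in the frame of board_corner between -0.0865 and -0.0785 m)) or (y of block1 in the frame of board_corner between -0.1965 and -0.1885 m and (y of block2 in the frame of board_corner between -0.1415 and -0.1335 m or y of block3 in the frame of board_corner between -0.1415 and -0.1335 m or y of block4 in the frame of board_corner between -0.1415 and -0.1335 m))) and x of block2 in the frame of board_corner between -0.0435 and -0.036 m and z of block2 in the frame of board_corner between -0.004 and 0.004 m and (y of block2 in the frame of board_corner between -0.0315 and -0.0235 m or (y of block2 in the frame of board_corner between -0.0865 and -0.0785 m and (y of block1 in the frame of board_corner between -0.0315 and -0.0235 m or y of block3 in the frame of board_corner between -0.0315 and -0.0235 m or y of block4 in the frame of board_corner between -0.0315 and -0.0235 m)) or (y of block2 in the frame of board_corner between -0.1415 and -0.1335 m and (y of block1 in the frame of board_corner between -0.0865 and -0.0785 m or y of block3 in the frame of board_corner between -0.0865 and -0.0785 m or y of block4 in the frame of board_corner between -0.0865 and -0.0785 m)) or (y of block2 in the frame of board_corner between -0.1965 and -0.1885 m and (y of block1 in the frame of board_corner between -0.1415 and -0.1335 m or y of block3 in the frame of board_corner between -0.1415 and -0.1335 m or y of block4 in the frame of board_corner between -0.1415 and -0.1335 m))) and x of block3 in the frame of board_corner between -0.0435 and -0.036 m and z of block3 in the frame of board_corner between -0.004 and 0.004 m and (y of block3 in the frame of board_corner between -0.0315 and -0.0235 m or (y of block3 in the frame of board_corner between -0.0865 and -0.0785 m and (y of block1 in the frame of board_corner between -0.0315 and -0.0235 m or y of block2 in the frame of board_corner between -0.0315 and -0.0235 m or y of block4 in the frame of board_corner between -0.0315 and -0.0235 m)) or (y of block3 in the frame of board_corner between -0.1415 and -0.1335 m and (y of block1 in the frame of board_corner between -0.0865 and -0.0785 m or y of block2 in the frame of board_corner between -0.0865 and -0.0785 m or y of block4 in the frame of board_corner between -0.0865 and -0.0785 m)) or (y of block3 in the frame of board_corner between -0.1965 and -0.1885 m and (y of block1 in the frame of board_corner between -0.1415 and -0.1335 m or y of block2 in the frame of board_corner between -0.1415 and -0.1335 m or y of block4 in the frame of board_corner between -0.1415 and -0.1335 m))) and x of block4 in the frame of board_corner between -0.0435 and -0.036 m and z of block4 in the frame of board_corner between -0.004 and 0.004 m and (y of block4 in the frame of board_corner between -0.0315 and -0.0235 m or (y of block4 in the frame of board_corner between -0.0865 and -0.0785 m and (y of block1 in the frame of board_corner between -0.0315 and -0.0235 m or y of block2 in the frame of board_corner between -0.0315 and -0.0235 m or y of block3 in the frame of board_corner between -0.0315 and -0.0235 m)) or (y of block4 in the frame of board_corner between -0.1415 and -0.1335 m and (y of block1 in the frame of board_corner between -0.0865 and -0.0785 m or y of block2 in the frame of board_corner between -0.0865 and -0.0785 m or y of block3 in the frame of board_corner between -0.0865 and -0.0785 m)) or (y of block4 in the frame of board_corner between -0.1965 and -0.1885 m and (y of block1 in the frame of board_corner between -0.1415 and -0.1335 m or y of block2 in the frame of board_corner between -0.1415 and -0.1335 m or y of block3 in the frame of board_corner between -0.1415 and -0.1335 m)))), for 0.2 s.
3. with the row tight, the held set square is pressed home in the corner of the fence and the free side of the last block, flush on both, for 0.5 s (all of step 2 and angle between the x axis of set_square and the x axis of board, either way round below 0.03 rad and angle between set_square's own z axis and vertical below 0.06 rad and x of square_corner in the frame of board_corner between -0.004 and 0.004 m and contact force between set_square and fence above 1 N and contact force between the fingers and set_square above 1 N and y of square_corner in the frame of board_corner below -0.1 m and (contact force between set_square and block1 above 1 N or contact force between set_square and block2 above 1 N or contact force between set_square and block3 above 1 N or contact force between set_square and block4 above 1 N)), for 0.5 s.
At the end, for the whole second after the job is handed in: Each block lies flat, within 3.5 mm of the fence, turned under 0.045 rad, within 4 mm of its place in a gapless row from the stop; the set square lies flat on the pad, grip within 60 mm of its centre; all at rest. Both corner presses: over 1 N on each face, within 0.03 rad and 4 mm, 0.5 s (all of step 2 and horizontal distance between set_square and pad below 0.06 m and z of set_square in the frame of pad between 0.004 and 0.013 m and angle between set_square's own z axis and vertical below 0.06 rad and linear speed of each of block1, block2, block3, block4, set_square below 0.02 m/s); the robot touches nothing.
It fails at once if the book, the glue bottle or the tin is pushed more than 30 mm or the bottle is tipped over (distance of any of book, glue, tin from where it was at the start of the episode above 0.03 m or angle between glue's own z axis and vertical above 0.5 rad).
Of block1, block2, block3, block4 only 3 to 4 are there at a start; the rules pass over those that are not, and their reading is None.
At some moment in a run one of block1, block2, block3, block4 may be knocked a few centimetres aside while the robot is not near it.
Once in a run the grip may slacken for a moment while it holds something.
It also fails if it takes over 210 s, if anything falls off the work surface, if the arm or the gripper's body presses on something with over 40 N, if the wrist force passes 120 N, or if a joint passes its speed limit or range.

## Working session

There is one attempt and no reset: what is moved stays moved. The work goes in short steps, Python scripts to look and compute and a tool call to move; the robot and the scene stay as the last step left them, time stands still between calls to the robot, and variables do not carry over. Pictures are saved under pics/ and viewed, on a budget of 14 in all, crops included, one or two more only if the job needs it, and the job is handed in when it is done.

Besides the shell and the picture viewer there is one more tool, called after "Emit:" in YAML: its name, and indented under it one key for each argument. arm_command: Moves the arm, as the interface text tells. Its arguments: {"type":"object","properties":{"series":{"type":"array","items":{"type":"array","items":{"type":"number"}}}},"required":["series"]}

```bash
ls; mkdir -p pics
python3 - <<'E'
from bench import sensors, eyes, job
import cv2
for n in("top","scene"):
    im=eyes.snapshot(n); cv2.imwrite(f"pics/{n}0.png",im)
    print(n,eyes.get_calibration(n))
print(sensors.get_obs())
E
```

```text
pics
top {'mtx': array([[438.20513589,   0.        , 317.81714276],
       [  0.        , 438.20513589, 204.20871823],
       [  0.        ,   0.        ,   1.        ]]), 'k1': 0.01227731275970228, 'R': array([[ 2.91920302e-02, -9.99571025e-01,  2.36443254e-03],
       [-9.93972120e-01, -2.92784292e-02, -1.05651301e-01],
       [ 1.05675206e-01,  7.33995937e-04, -9.94400428e-01]]), 't': array([0.00671759, 0.48694357, 1.23359534])}
scene {'mtx': array([[377.54551411,   0.        , 323.44932099],
       [  0.        , 377.54551411, 203.79398676],
       [  0.        ,   0.        ,   1.        ]]), 'k1': 0.022915231423619134, 'R': array([[-0.71167305,  0.70249374,  0.00490017],
       [ 0.4760441 ,  0.48737057, -0.73201909],
       [-0.51662702, -0.51862556, -0.6812665 ]]), 't': array([ 0.33503429, -0.19087113,  1.28160948])}
{'time': 0.1, 'joint_positions': array([ 1.04489277e+00,  8.78641207e-02,  1.37210069e+00, -6.91014208e-06,
        1.68357303e+00, -1.03115047e-01]), 'qvel': array([ 0.00034197, -0.00203035, -0.00424118,  0.00122113, -0.00086456,
        0.00076208]), 'joint_torque': array([ 2.28758749e-03, -3.41251659e+01, -3.03301978e+01,  7.19751441e-02,
        3.04273772e-02, -1.12725568e-04]), 'tool_pos': array([0.22543544, 0.50114099, 0.20443172]), 'ee_rot': array([-3.13965709e+00, -1.93391898e-04,  2.71880319e+00]), 'wrist_force': array([-0.03851685,  0.11800182,  0.11403635]), 'wrist_torque': array([ 0.02301606, -0.00947563,  0.03346051]), 'width': 0.09405992689438139}
```

View pics/top0.png

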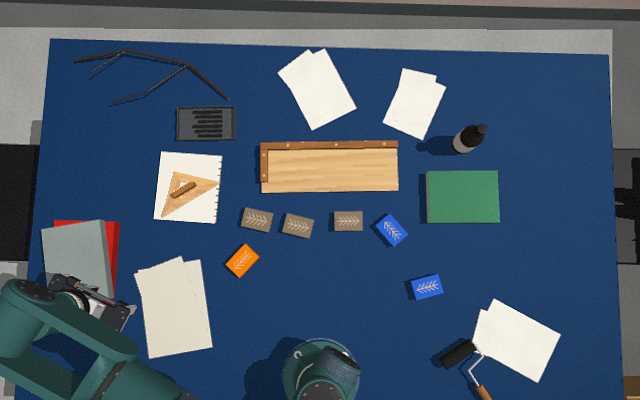

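View pics/scene0.png

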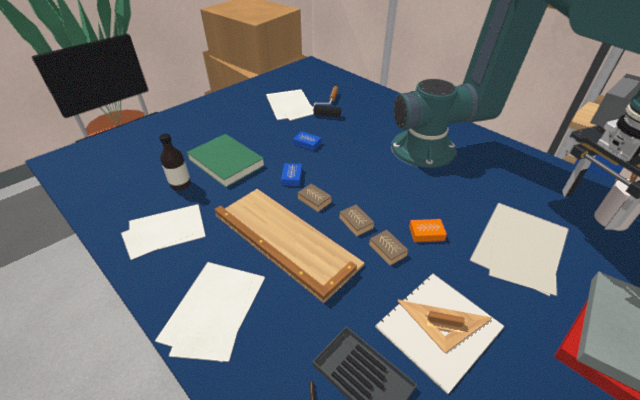

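```bash
cat > h.py <<'E'
import numpy as np, cv2
from scipy.optimize import minimize
from bench import sensors, eyes
CAL={n:eyes.get_calibration(n) for n in("top","scene")}
def proj(n,X):
    c=CAL[n]; P=np.atleast_2d(X)@c["R"].T+c["t"]; s=P[:,:2]/P[:,2:]
    s=s*(1+c["k1"]*(s**2).sum(1,keepdims=True)); m=c["mtx"]
    return s*[m[0,0],m[1,1]]+[m[0,2],m[1,2]]
def box(lx,ly,z0,z1,cx=0,cy=0):
    return np.array([[cx+a*lx/2,cy+b*ly/2,z] for a in(-1,1) for b in(-1,1) for z in(z0,z1)])
def place(M,p):
    c,s=np.cos(p[2]),np.sin(p[2]); return M@np.array([[c,s,0],[-s,c,0],[0,0,1]])+[p[0],p[1],0]
def render(n,parts,p,roi,S=8):
    x0,y0,x1,y1=roi; im=np.zeros(((y1-y0)*S,(x1-x0)*S),np.uint8)
    for M in parts:
        uv=(proj(n,place(M,p))-[x0-.5,y0-.5])*S-.5
        cv2.fillConvexPoly(im,cv2.convexHull(np.round(uv*16).astype(np.int32)),255,shift=4)
    return cv2.resize(im,None,fx=1/S,fy=1/S,interpolation=cv2.INTER_AREA)/255.
def soft(im,lo,hi):
    d=im[...,2].astype(float)-im[...,0]; return np.clip((d-lo)/(hi-lo),0,1)
def fit(ims,parts,p0,lo=-20,hi=0,fill=False,pad=8,cams=("top","scene"),steps=(.012,.012,.12)):
    T={}
    for n in cams:
        uv=np.vstack([proj(n,place(M,p0)) for M in parts])
        x0,y0=np.maximum(np.floor(uv.min(0)).astype(int)-pad,0); x1,y1=np.ceil(uv.max(0)).astype(int)+pad
        y1=min(y1,400);x1=min(x1,640); m=soft(ims[n][y0:y1,x0:x1],lo,hi)
        if fill:
            cs,_=cv2.findContours((m>.5).astype(np.uint8),cv2.RETR_EXTERNAL,cv2.CHAIN_APPROX_NONE)
            f=np.zeros(m.shape,np.uint8); c=max(cs,key=cv2.contourArea); cv2.drawContours(f,[c],-1,1,-1)
            g=np.zeros(m.shape,np.uint8); cv2.drawContours(g,[c],-1,1,3); 
            m=np.where((f==1)&(cv2.erode(f,np.ones((3,3)))==1),1,m*cv2.dilate(f,np.ones((3,3))))
        T[n]=((x0,y0,x1,y1),m)
    cost=lambda p:sum(((render(n,parts,p,r)-m)**2).sum() for n,(r,m) in T.items())
    best=None; p=np.array(p0,float)
    for k in(1,.3,.1):
        sim=np.vstack([p]+[p+k*np.eye(3)[i]*steps[i] for i in range(3)])
        r=minimize(cost,p,method="Nelder-Mead",options=dict(initial_simplex=sim,xatol=1e-5,fatol=1e-3)); p=r.x
    return p,r.fun
def back(n,uv,z):
    c=CAL[n]; m=c["mtx"]; s=(np.array(uv,float)-[m[0,2],m[1,2]])/[m[0,0],m[1,1]]
    u=s.copy()
    for _ in range(5): u=s/(1+c["k1"]*(u**2).sum())
    d=c["R"].T@np.append(u,1); o=-c["R"].T@c["t"]; return o+d*(z-o[2])/d[2]
BLOCK=[box(.08,.055,0,.023)]; BLOCKB=[box(.08,.055,.012,.035)]
BOARD=[box(.145,.4,0,.012),box(.02,.4,.012,.03,.0625,0),box(.095,.02,.012,.03,.005,.19)]
def SQ(z): return [np.array([[.0467,.0467,a],[.0467,-.0933,a],[-.0933,.0467,a]]) for a in(z,z+.006)]
def snap(): return {n:eyes.snapshot(n) for n in("top","scene")}
E
cat > m1.py <<'E'
from h import *
ims={n:cv2.imread(f"pics/{n}0.png") for n in("top","scene")}
np.set_printoptions(precision=4,suppress=True)
def both(nm,parts,p0,**k):
    for c in(("top","scene"),("top",),("scene",)):
        p,f=fit(ims,parts,p0,cams=c,**k); print(nm,c,p,round(f,1))
    return
b=back("top",(329,166),.012); both("board",BOARD,[b[0],b[1],0])
for uv,y in(((257,219),1.3),((298,225),1.3),((348,221),1.57)):
    b=back("top",uv,.02); both("blk",BLOCK,[b[0],b[1],y])
b=back("top",(190,191),.012); print("sq guess",b)
for a in np.arange(-.6,.61,.3): print(a,fit(ims,SQ(.008),[b[0],b[1],a],lo=15,hi=45,fill=True,cams=("top",)),)
b=back("top",(188,188),.008); print("pad",b)
im=cv2.resize(ims["top"][130:245,145:285],None,fx=5,fy=5,interpolation=cv2.INTER_CUBIC);cv2.imwrite("pics/c1.png",im)
E
python3 m1.py
```

```text
board ('top', 'scene') [ 0.6004 -0.0082  0.046 ] 3672.6
board ('top',) [ 0.6005 -0.0085  0.0471] 50.6
board ('scene',) [ 0.6003 -0.0079  0.0451] 3616.9
blk ('top', 'scene') [0.4394 0.1975 1.3815] 321.5
blk ('top',) [0.4383 0.1967 1.3776] 6.1
blk ('scene',) [0.4407 0.1988 1.3775] 291.6
blk ('top', 'scene') [0.425  0.0782 1.3617] 154.1
blk ('top',) [0.424  0.0775 1.3597] 6.0
blk ('scene',) [0.4264 0.0796 1.361 ] 128.7
blk ('top', 'scene') [ 0.4433 -0.0666  1.6015] 80.9
blk ('top',) [ 0.4425 -0.067   1.6041] 3.2
blk ('scene',) [ 0.4443 -0.0651  1.6015] 65.2
sq guess [0.5157 0.3939 0.012 ]
-0.6 (array([ 0.5181,  0.4078, -0.2048]), np.float64(21.620472895040372))
-0.3 (array([ 0.5183,  0.4078, -0.2036]), np.float64(22.3898923490965))
0.0 (array([ 0.5184,  0.4075, -0.2044]), np.float64(21.9981045751634))
0.29999999999999993 (array([ 0.5182,  0.4076, -0.206 ]), np.float64(22.11827758554402))
0.6 (array([ 0.5184,  0.4076, -0.2059]), np.float64(20.812333717800847))
pad [0.5249 0.4014 0.008 ]
```

View pics/c1.png

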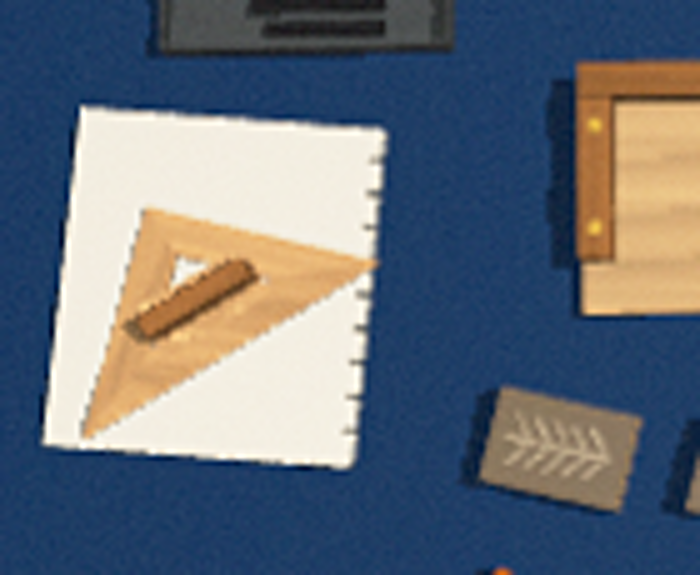

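```bash
cat > go.py <<'E'
import sys
from h import *
def now():
    o=sensors.get_obs(); return o["tool_pos"],o["ee_rot"],o
def go(x,y,z,yaw):
    p,e,o=now(); d=np.array([x,y,z])-p; w=(e[2]-yaw+np.pi/2)%np.pi-np.pi/2; yw=e[2]-w
    f=lambda a:np.round([100*(d[0]*np.cos(a)+d[1]*np.sin(a)),100*(d[0]*np.sin(a)-d[1]*np.cos(a)),-100*d[2]],2)
    print("now",p.round(4),e.round(4),"w",o["width"].round(4),"F",o["wrist_force"].round(1),"t",o["time"])
    print("turn wz",round(w,3),"| xyz before turn",f(e[2]),"after turn",f(yw), "j6",o["joint_positions"][5].round(2),"tilt fix",round(e[0],4),round(e[1],4))
if __name__=="__main__": go(*map(float,sys.argv[1:5]))
E
python3 go.py .5184 .4076 .10 2.151
```

```text
Traceback (most recent call last):
  File "go.py", line 10, in <module>
    if __name__=="__main__": go(*map(float,sys.argv[1:5]))
                             ~~^^^^^^^^^^^^^^^^^^^^^^^^^^^
  File "go.py", line 8, in go
    print("now",p.round(4),e.round(4),"w",o["width"].round(4),"F",o["wrist_force"].round(1),"t",o["time"])
                                          ^^^^^^^^^^^^^^^^
AttributeError: 'float' object has no attribute 'round'
```

```bash
sed -i 's/o\["width"\].round(4)/round(o["width"],4)/' go.py
python3 go.py .5184 .4076 .10 2.151
```

```text
now [0.2254 0.5011 0.2044] [-3.1397e+00 -2.0000e-04  2.7188e+00] w 0.0941 F [-0.   0.1  0.1] t 0.1
turn wz 0.568 | xyz before turn [-30.55   3.49  10.44] after turn [-23.88  19.37  10.44] j6 -0.1 tilt fix -3.1397 -0.0002
```

Emit:
arm_command:
  series:
    - [0.6,0,0,0,0,0,0.142]
    - [0.6,0,0,0,0,0,0.142]
    - [0.6,0,0,0,0,0,0.142]
    - [0.6,0,0,0,0,0,0.142]
    - [0.6,-2.4,1.94,0.5,0,0,0]
    - [0.6,-2.4,1.94,0.5,0,0,0]
    - [0.6,-2.4,1.94,0.5,0,0,0]
    - [0.6,-2.4,1.94,1,0,0,0]
    - [0.6,-2.4,1.94,1,0,0,0]
    - [0.6,-2.4,1.94,1,0,0,0]
    - [0.6,-2.4,1.94,1.5,0,0,0]
    - [0.6,-2.4,1.94,1.5,0,0,0]
    - [0.6,-2.4,1.94,1.5,0,0,0]
    - [0.6,-2.3,1.9,1.4,0,0,0]
    - [0.6,0,0,0,0,0,0]
    - [0.6,0,0,0,0,0,0]

```text
time: 1.7
tool_pos: [0.5182, 0.4072, 0.1002]
ee_rot: [-3.139, -0.001, 2.15]
wrist_force: [0.2, -0.1, 0.2]
width: 0.0564
```

```bash
cat >> h.py <<'E'
def crop(n,im,c,w=60,hh=45,s=6,name="x"):
    u,v=np.round(c).astype(int); x0=max(u-w,0); y0=max(v-hh,0)
    cv2.imwrite(f"pics/{name}.png",cv2.resize(im[y0:v+hh,x0:u+w],None,fx=s,fy=s,interpolation=cv2.INTER_CUBIC)); print(name,"offset",x0,y0,"scale",s)
E
python3 go.py .5184 .4076 .06 2.151
python3 - <<'E'
from h import *
ims=snap(); p=sensors.get_obs()["tool_pos"]
for n in ims: print(n,"tcp",proj(n,p),"sq",proj(n,[.5184,.4076,.036]))
a=ims["top"][150:250,140:260];b=ims["scene"][260:380,370:510]
cv2.imwrite("pics/g1.png",np.hstack([cv2.resize(a,(480,400)),cv2.resize(b,(320,274)) if 0 else cv2.resize(b[:,:],(320,400))]))
E
```

```text
now [0.5182 0.4072 0.1002] [-3.1388e+00 -7.0000e-04  2.1497e+00] w 0.0564 F [ 0.2 -0.1  0.2] t 1.7
turn wz -0.001 | xyz before turn [0.02 0.04 4.02] after turn [0.02 0.04 4.02] j6 0.0 tilt fix -3.1388 -0.0007
top tcp [[175.07332892 185.52114208]] sq [[182.83011872 188.77708179]]
scene tcp [[454.8219395  296.92472698]] sq [[446.59617919 315.04317374]]
```

View pics/g1.png

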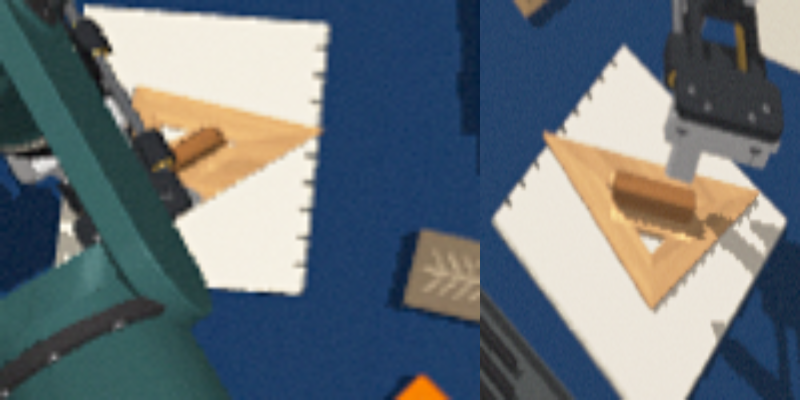

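Emit:
arm_command:
  series:
    - [0.5,0,0,2,0,0,0]
    - [0.5,0,0,2,0,0,0]
    - [0.5,0,0,2,0,0,0]
    - [0.5,0,0,1.5,0,0,0]
    - [0.5,0,0,0.8,0,0,0]
    - [0.5,0,0,0,0,0,0]
    - [0.5,0,0,0,0,0,0]
    - [0,0,0,0,0,0,0]
    - [0,0,0,0,0,0,0]
    - [0,0,0,0,0,0,0]
    - [0,0,0,0,0,0,0]
    - [0,0,0,0,0,0,0]
    - [0,0,0,0,0,0,0]
    - [0,0,0,0,0,0,0]

```text
time: 3.2
tool_pos: [0.5187, 0.4077, 0.0188]
ee_rot: [3.141, 0.0, 2.151]
wrist_force: [-0.6, -0.7, 1.8]
width: 0.014
```

```bash
python3 go.py .585 .110 .09 2.4025
```

```text
now [0.5187 0.4077 0.0188] [3.1414e+00 1.0000e-04 2.1508e+00] w 0.014 F [-0.6 -0.7  1.8] t 3.2
turn wz -0.252 | xyz before turn [-28.54 -10.77  -7.12] after turn [-24.96 -17.54  -7.12] j6 0.0 tilt fix 3.1414 0.0001
```

Emit:
arm_command:
  series:
    - [0,0,0,-1.5,0,0,0]
    - [0,0,0,-2.5,0,0,0]
    - [0,0,0,-3.12,0,0,0]
    - [0,0,0,0,0,0,-0.126]
    - [0,0,0,0,0,0,-0.126]
    - [0,-2.5,-1.75,0,0,0,0]
    - [0,-2.5,-1.75,0,0,0,0]
    - [0,-2.5,-1.75,0,0,0,0]
    - [0,-2.5,-1.75,0,0,0,0]
    - [0,-2.5,-1.75,0,0,0,0]
    - [0,-2.5,-1.75,0,0,0,0]
    - [0,-2.5,-1.75,0,0,0,0]
    - [0,-2.5,-1.75,0,0,0,0]
    - [0,-2.5,-1.75,0,0,0,0]
    - [0,-2.5,-1.8,0,0,0,0]
    - [0,0,0,0,0,0,0]
    - [0,0,0,0,0,0,0]

```text
time: 4.9
tool_pos: [0.5854, 0.1094, 0.0902]
ee_rot: [3.141, -0.0, 2.401]
wrist_force: [0.4, 0.1, -0.9]
width: 0.0135
```

```bash
python3 go.py .585 .110 .025 2.4025;  python3 - <<'E'
from h import *
ims=snap(); p=sensors.get_obs()["tool_pos"]
cv2.imwrite("pics/s2.png",ims["scene"]);cv2.imwrite("pics/t2.png",ims["top"])
a=ims["top"][130:240,230:350];b=ims["scene"][200:320,220:380]
cv2.imwrite("pics/g2.png",np.hstack([cv2.resize(a,(400,367)),cv2.resize(b,(400,300))[:] if 0 else cv2.copyMakeBorder(cv2.resize(b,(400,300)),0,67,0,0,0)]))
E
```

```text
now [0.5854 0.1094 0.0902] [ 3.1407e+00 -3.0000e-04  2.4012e+00] w 0.0135 F [ 0.4  0.1 -0.9] t 4.9
turn wz -0.001 | xyz before turn [0.07 0.02 6.52] after turn [0.07 0.02 6.52] j6 -0.74 tilt fix 3.1407 -0.0003
```

View pics/g2.png

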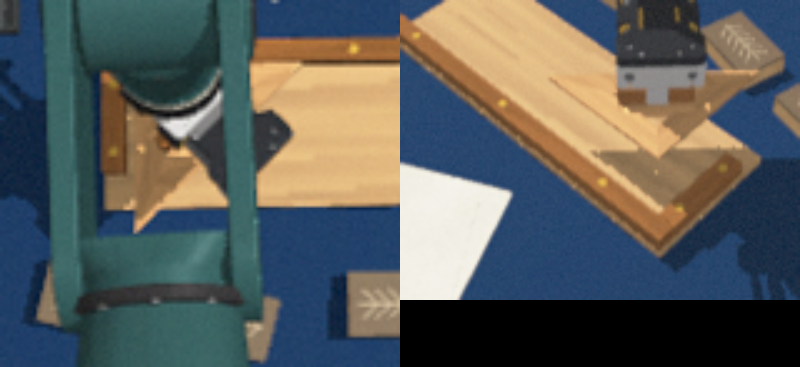

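Emit:
arm_command:
  series:
    - [0,0.07,0.02,2,0,0,0]
    - [0,0,0,2,0,0,0]
    - [0,0,0,1.5,0,0,0]
    - [0,0,0,1.0,0,0,0]
    - [0,0,0,0,0,0,0]
    - [0,0,0.4,0,0,0,0]
    - [0,0,0.4,0,0,0,0]
    - [0,0,0.4,0,0,0,0]
    - [0,0,0.2,0,0,0,0]
    - [0,0,0,0,0,0,0]
    - [0,0,0,0,0,0,0]

```text
time: 6.1
tool_pos: [0.5943, 0.1207, 0.0247]
ee_rot: [3.142, -0.0, 2.403]
wrist_force: [-0.0, -0.7, -1.7]
width: 0.0136
```

Emit:
arm_command:
  series:
    - [0,0,0.1,0,0,0,0]
    - [0,0,0.1,0,0,0,0]
    - [0,0,0.1,0,0,0,0]
    - [0,0,0.1,0,0,0,0]
    - [0,0,0,0,0,0,0]
    - [0,0,0,0,0,0,0]

```text
time: 6.7
tool_pos: [0.597, 0.1236, 0.0247]
ee_rot: [-3.142, -0.0, 2.403]
wrist_force: [0.4, 0.2, -1.7]
width: 0.0135
```

Emit:
arm_command:
  series:
    - [0,0,0.1,0,0,0,0]
    - [0,0,0.1,0,0,0,0]
    - [0,0,0.1,0,0,0,0]
    - [0,0,0,0,0,0,0]
    - [0,0,0,0,0,0,0]

```text
time: 7.2
tool_pos: [0.5984, 0.1244, 0.0244]
ee_rot: [-3.139, 0.0, 2.402]
wrist_force: [-1.7, -4.3, -1.0]
width: 0.0137
```

Emit:
arm_command:
  series:
    - [0,-0.07,0.07,0,0,0,0]
    - [0,-0.07,0.07,0,0,0,0]
    - [0,0,0,0,0,0,0]
    - [0,0,0,0,0,0,0]

```text
time: 7.6
tool_pos: [0.5993, 0.1246, 0.0242]
ee_rot: [-3.137, -0.001, 2.402]
wrist_force: [-3.9, -5.4, 1.2]
width: 0.0136
```

Emit:
arm_command:
  series:
    - [0,-0.07,0.07,0,0,0,0]
    - [0,-0.07,0.07,0,0,0,0]
    - [0,0,0,0,0,0,0]
    - [0,0,0,0,0,0,0]

```text
time: 8.0
tool_pos: [0.5993, 0.1245, 0.0242]
ee_rot: [-3.134, -0.004, 2.403]
wrist_force: [-8.1, -6.5, 4.2]
width: 0.0136
```

Emit:
arm_command:
  series:
    - [0,0,0.1,0,0,0,0]
    - [0,0,0.1,0,0,0,0]
    - [0,0,0,0,0,0,0]
    - [0,0,0,0,0,0,0]
    - [0,0,0,0,0,0,0]
    - [0,0,0,0,0,0,0]
    - [0,0,0,0,0,0,0]
    - [0,0,0,0,0,0,0]
    - [0,0,0,0,0,0,0]
    - [0,0,0,0,0,0,0]
    - [0,0,0,0,0,0,0]
    - [0,0,0,0,0,0,0]
    - [0,0,0,0,0,0,0]

```text
time: 9.3
tool_pos: [0.5994, 0.1246, 0.0242]
ee_rot: [-3.129, -0.005, 2.402]
wrist_force: [-12.6, -9.2, 7.5]
width: 0.0135
```

```bash
python3 go.py .585 .110 .025 2.4025;  python3 - <<'E'
from h import *
ims=snap()
cv2.imwrite("pics/g3.png",np.hstack([cv2.resize(ims["top"][130:230,230:350],None,fx=3.3,fy=3.3),cv2.resize(ims["scene"][220:320,280:400],None,fx=3.3,fy=3.3)]))
E
```

```text
now [0.5994 0.1246 0.0242] [-3.1295 -0.0049  2.4023] w 0.0135 F [-12.6  -9.2   7.5] t 9.3
turn wz -0.0 | xyz before turn [ 0.08 -2.04 -0.08] after turn [ 0.08 -2.04 -0.08] j6 -0.72 tilt fix -3.1295 -0.0049
```

View pics/g3.png

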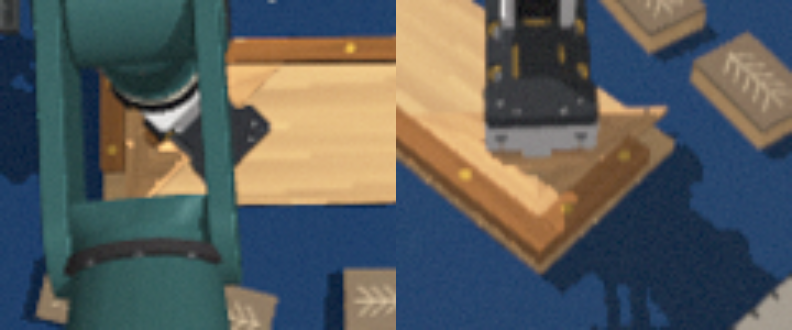

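Emit:
arm_command:
  series:
    - [0,0.07,0.07,0,0,0,0]
    - [0,0.07,0.07,0,0,0,0]
    - [0,0,0,0,0,0,0]
    - [0,0,0,0,0,0,0]
    - [0,0,0,0,0,0,0]
    - [0,0,0,0,0,0,0]
    - [0,0,0,0,0,0,0]
    - [0,0,0,0,0,0,0]
    - [0,0,0,0,0,0,0]

```text
time: 10.3
tool_pos: [0.5994, 0.1246, 0.0242]
ee_rot: [-3.127, -0.003, 2.402]
wrist_force: [-12.8, -12.5, 6.8]
width: 0.0136
```

Emit:
arm_command:
  series:
    - [0,0,-1,0,0,0,0]
    - [0,0,-1,0,0,0,0]
    - [0,0,-1,-0.5,0,0,0]
    - [0,0,0,-1.5,0,0,0]
    - [0,0,0,-2.5,0,0,0]
    - [0,0,0,-2.5,0,0,0]
    - [0,0,0,0,0,0,0]
    - [0,0,0,0,0,0,0]

```text
time: 11.1
tool_pos: [0.5849, 0.1077, 0.096]
ee_rot: [3.139, 0.002, 2.403]
wrist_force: [0.1, 0.0, -1.0]
width: 0.0135
```

```bash
python3 go.py .522 .404 .0195 2.151
```

```text
now [0.5849 0.1077 0.096 ] [3.1390e+00 1.8000e-03 2.4031e+00] w 0.0135 F [ 0.1  0.  -1. ] t 11.1
turn wz 0.252 | xyz before turn [24.6  17.68  7.65] after turn [28.23 10.99  7.65] j6 -0.75 tilt fix 3.139 0.0018
```

Emit:
arm_command:
  series:
    - [0,2.46,1.77,0,0,0,0]
    - [0,2.46,1.77,0,0,0,0]
    - [0,2.46,1.77,0,0,0,0]
    - [0,2.46,1.77,0,0,0,0]
    - [0,2.46,1.77,0,0,0,0]
    - [0,2.46,1.77,0,0,0,0]
    - [0,2.46,1.77,0,0,0,0]
    - [0,2.46,1.77,0,0,0,0]
    - [0,2.46,1.77,0,0,0,0]
    - [0,2.46,1.77,0,0,0,0]
    - [0,0,0,0,0,0,0.126]
    - [0,0,0,0,0,0,0.126]
    - [0,0,0,2.5,0,0,0]
    - [0,0,0,2.5,0,0,0]
    - [0,0,0,1.8,0,0,0]
    - [0,0,0,0.4,0,0,0]
    - [0,0,0,0,0,0,0]
    - [0,0,0,0,0,0,0]

```text
time: 12.9
tool_pos: [0.5215, 0.4039, 0.0229]
ee_rot: [3.141, -0.0, 2.151]
wrist_force: [0.6, 0.5, -1.3]
width: 0.0135
```

Lower the rest slowly, release, rise.

Emit:
arm_command:
  series:
    - [0,0,0,0.2,0,0,0]
    - [0,0,0,0.15,0,0,0]
    - [0,0,0,0,0,0,0]
    - [0,0,0,0,0,0,0]
    - [0.25,0,0,0,0,0,0]
    - [0.25,0,0,0,0,0,0]
    - [0.25,0,0,0,0,0,0]
    - [0.35,0,0,0,0,0,0]
    - [0.35,0,0,-1,0,0,0]
    - [0.5,0,0,-2,0,0,0]
    - [0.7,0,0,-3,0,0,0]
    - [0.8,0,0,-3,0,0,0]
    - [0.8,0,0,-3,0,0,0]
    - [0.8,0,0,0,0,0,0]

```text
time: 14.3
tool_pos: [0.524, 0.4056, 0.1467]
ee_rot: [3.129, 0.0, 2.151]
wrist_force: [0.8, 1.6, 0.6]
width: 0.0696
```

```bash
cat > blk.py <<'E'
from h import *
np.set_printoptions(precision=4,suppress=True)
ims=snap(); cv2.imwrite("pics/lt.png",ims["top"]);cv2.imwrite("pics/ls.png",ims["scene"])
for p0 in([.438,.197,1.378],[.424,.0775,1.36],[.4425,-.067,1.604]):
    for c in("top","scene"): print(c,*fit(ims,BLOCK,p0,cams=(c,)))
E
python3 blk.py; python3 go.py .438 .1965 .08 2.948
```

```text
top [0.4384 0.1967 1.3784] 6.233620722798924
scene [0.4406 0.1986 1.3785] 235.6786495578624
top [0.3884 0.0661 1.3537] 3.7583737024221455
scene [0.3909 0.0683 1.3497] 127.42425028835063
top [ 0.4425 -0.067   1.6049] 3.3226730103806226
scene [ 0.4442 -0.065   1.6066] 63.29226547481738
now [0.5218 0.4041 0.1406] [3.1389 0.     2.1508] w 0.0744 F [-0.6  0.1 -1.3] t 14.4
turn wz -0.797 | xyz before turn [-12.77 -18.39   6.06] after turn [  4.23 -21.98   6.06] j6 -0.01 tilt fix 3.1389 0.0
```

Emit:
arm_command:
  series:
    - [1,0,0,0,0,0,-0.133]
    - [1,0,0,0,0,0,-0.133]
    - [1,0,0,0,0,0,-0.133]
    - [1,0,0,0,0,0,-0.133]
    - [1,0,0,0,0,0,-0.133]
    - [1,0,0,0,0,0,-0.132]
    - [1,0.6,-3.14,0,0,0,0]
    - [1,0.6,-3.14,0,0,0,0]
    - [1,0.6,-3.14,0,0,0,0]
    - [1,0.6,-3.14,0,0,0,0]
    - [1,0.6,-3.14,1,0,0,0]
    - [1,0.6,-3.14,2,0,0,0]
    - [1,0.63,-3.14,2,0,0,0]
    - [1,0,0,1,0,0,0]
    - [1,0,0,0,0,0,0]
    - [1,0,0,0,0,0,0]
    - [1,0,0,0,0,0,0]

```text
time: 16.1
tool_pos: [0.4385, 0.1973, 0.0799]
ee_rot: [3.141, 0.001, 2.949]
wrist_force: [0.5, 0.3, 0.1]
width: 0.094
```

```bash
python3 go.py .438 .1965 .0065 2.948
```

```text
now [0.4385 0.1973 0.0799] [3.1406e+00 1.3000e-03 2.9488e+00] w 0.094 F [0.5 0.3 0.1] t 16.1
turn wz 0.001 | xyz before turn [ 0.03 -0.08  7.34] after turn [ 0.03 -0.08  7.34] j6 -1.07 tilt fix 3.1406 0.0013
```

Emit:
arm_command:
  series:
    - [1,0.03,-0.08,2,0,0,0]
    - [1,0,0,2,0,0,0]
    - [1,0,0,2,0,0,0]
    - [1,0,0,1,0,0,0]
    - [1,0,0,0.3,0,0,0]
    - [1,0,0,0,0,0,0]
    - [0.6,0,0,0,0,0,0]
    - [0.6,0,0,0,0,0,0]
    - [0.6,0,0,0,0,0,0]
    - [0.6,0,0,0,0,0,0]
    - [0.6,0,0,0,0,0,0]
    - [0.6,0,0,-1,0,0,0]
    - [0.6,0,0,-2,0,0,0]
    - [0.6,0,0,-3,0,0,0]
    - [0.6,0,0,0,0,0,0]

```text
time: 17.6
tool_pos: [0.4398, 0.1964, 0.0703]
ee_rot: [3.138, 0.007, 2.948]
wrist_force: [0.7, -0.4, -0.6]
width: 0.0797
```

```bash
cat > tgt.py <<'E'
import sys
from h import *
from go import go
# board-frame (x,y from corner), z, yaw offset of tool-y from board x (0 default)
C=np.array([.6442,.1736]); B=.0465
x,y,z=map(float,sys.argv[1:4])
w=C+[x*np.cos(B)-y*np.sin(B), x*np.sin(B)+y*np.cos(B)]
print("world",w.round(4)); go(w[0],w[1],z,B+np.pi/2)
p=sensors.get_obs()["tool_pos"][:2]-C; print("now in corner frame",(p@np.array([[np.cos(B),-np.sin(B)],[np.sin(B),np.cos(B)]])).round(4))
E
python3 tgt.py -.060 -.0355 .045
```

```text
world [0.5859 0.1353]
now [0.4398 0.1964 0.0703] [3.1378 0.007  2.9478] w 0.0797 F [ 0.7 -0.4 -0.6] t 17.6
turn wz 1.33 | xyz before turn [-15.52  -3.17   2.53] after turn [-6.77 14.32  2.53] j6 -1.07 tilt fix 3.1378 0.007
now in corner frame [-0.2032  0.0322]
```

Emit:
arm_command:
  series:
    - [0.6,0,0,0,0,0,0.133]
    - [0.6,0,0,0,0,0,0.133]
    - [0.6,0,0,0,0,0,0.133]
    - [0.6,0,0,0,0,0,0.133]
    - [0.6,0,0,0,0,0,0.133]
    - [0.6,0,0,0,0,0,0.133]
    - [0.6,0,0,0,0,0,0.133]
    - [0.6,0,0,0,0,0,0.133]
    - [0.6,0,0,0,0,0,0.133]
    - [0.6,0,0,0,0,0,0.133]
    - [0.6,-1.35,2.86,0,0,0,0]
    - [0.6,-1.35,2.86,0,0,0,0]
    - [0.6,-1.35,2.86,0,0,0,0]
    - [0.6,-1.35,2.87,0,0,0,0]
    - [0.6,-1.35,2.87,0,0,0,0]
    - [0.6,0,0,2,0,0,0]
    - [0.6,0,0,2,0,0,0]
    - [0.6,0,0,0,0,0,0]
    - [0.6,0,0,0,0,0,0]

```text
time: 19.5
tool_pos: [0.5822, 0.1347, 0.0248]
ee_rot: [-3.139, 0.0, 1.618]
wrist_force: [0.1, -0.2, -0.1]
width: 0.08
```

```bash
python3 tgt.py -.060 -.0355 .0200
```

```text
world [0.5859 0.1353]
now [0.5822 0.1347 0.0248] [-3.1386e+00  2.0000e-04  1.6178e+00] w 0.08 F [ 0.1 -0.2 -0.1] t 19.5
turn wz 0.001 | xyz before turn [0.05 0.38 0.48] after turn [0.05 0.38 0.48] j6 0.09 tilt fix -3.1386 0.0002
now in corner frame [-0.0638 -0.036 ]
```

Emit:
arm_command:
  series:
    - [0.6,0,0.38,0.3,0,0,0]
    - [0.6,0,0,0.18,0,0,0]
    - [0.6,0.3,0,0,0,0,0]
    - [0.6,0.2,0,0,0,0,0]
    - [0.6,0.1,0,0,0,0,0]
    - [0.6,0.1,0,0,0,0,0]
    - [0.6,0.1,0,0,0,0,0]
    - [0.6,0.1,0,0,0,0,0]
    - [0.6,0.1,0,0,0,0,0]
    - [0.6,0,0,0,0,0,0]
    - [0.6,0,0,0,0,0,0]

```text
time: 20.6
tool_pos: [0.5867, 0.1433, 0.0216]
ee_rot: [-3.141, 0.003, 1.617]
wrist_force: [-0.8, -5.0, 1.1]
width: 0.0795
```

```bash
python3 tgt.py -.060 -.0275 .0190
```

```text
world [0.5855 0.1433]
now [0.5867 0.1433 0.0216] [-3.1414e+00  2.9000e-03  1.6172e+00] w 0.0795 F [-0.8 -5.   1.1] t 20.6
turn wz -0.0 | xyz before turn [ 0.01 -0.11  0.26] after turn [ 0.01 -0.11  0.26] j6 0.1 tilt fix -3.1414 0.0029
now in corner frame [-0.0589 -0.0276]
```

Emit:
arm_command:
  series:
    - [0.6,-0.1,0,0.2,0,0,0]
    - [0.6,0,0,0.1,0,0,0]
    - [0.6,0,0,0,0,0,0]
    - [0.9,0,0,0,0,0,0]
    - [0.9,0,0,0,0,0,0]
    - [0.9,0,0,0,0,0,0]
    - [0.9,0,0,-1,0,0,0]
    - [0.9,0,0,-2,0,0,0]
    - [0.5,0,0,-2,0,0,0]
    - [0,0,-3,0,0,0,0]
    - [0,0,-3.1,0,0,0,0]
    - [0,0,0,0,0,0,0]
    - [0,0,0,0,0,0,0]
    - [0,0,0,0,0,0,0]
    - [0,0,0,2,0,0,0]
    - [0,0,0,2,0,0,0]
    - [0,0,0,0.8,0,0,0]
    - [0,0,0,0,0,0,0]
    - [0,0,0,0,0,0,0]

```text
time: 22.5
tool_pos: [0.528, 0.1414, 0.022]
ee_rot: [3.138, -0.001, 1.618]
wrist_force: [0.6, 0.2, 0.4]
width: 0.0015
```

```bash
python3 tgt.py -.0925 -.0285 .0190
```

```text
world [0.5531 0.1408]
now [0.528  0.1414 0.022 ] [ 3.1379e+00 -5.0000e-04  1.6175e+00] w 0.0015 F [0.6 0.2 0.4] t 22.5
turn wz 0.0 | xyz before turn [-0.17  2.51  0.3 ] after turn [-0.17  2.51  0.3 ] j6 0.11 tilt fix 3.1379 -0.0005
now in corner frame [-0.1176 -0.0268]
```

Push +x.

Emit:
arm_command:
  series:
    - [0,0,0.3,0.1,0,0,0]
    - [0,0,0.3,0,0,0,0]
    - [0,0,0.3,0,0,0,0]
    - [0,0,0.3,0,0,0,0]
    - [0,0,0.3,0,0,0,0]
    - [0,0,0.3,0,0,0,0]
    - [0,0,0.2,0,0,0,0]
    - [0,0,0.2,0,0,0,0]
    - [0,0,0.1,0,0,0,0]
    - [0,0,0.1,0,0,0,0]
    - [0,0,0.1,0,0,0,0]
    - [0,0,0,0,0,0,0]
    - [0,0,0,0,0,0,0]

```text
time: 23.8
tool_pos: [0.5509, 0.1423, 0.0195]
ee_rot: [3.141, -0.0, 1.618]
wrist_force: [0.1, 0.1, 0.8]
width: 0.0006
```

```bash
python3 tgt.py -.0925 -.0285 .0190|tail -1
```

```text
now in corner frame [-0.0947 -0.0269]
```

Emit:
arm_command:
  series:
    - [0,0,0.1,0,0,0,0]
    - [0,0,0.1,0,0,0,0]
    - [0,0,0.1,0,0,0,0]
    - [0,0,0.1,0,0,0,0]
    - [0,0,0.1,0,0,0,0]
    - [0,0,0.1,0,0,0,0]
    - [0,0,0,0,0,0,0]
    - [0,0,0,0,0,0,0]

```text
time: 24.6
tool_pos: [0.5534, 0.1425, 0.0195]
ee_rot: [-3.134, 0.0, 1.618]
wrist_force: [-10.4, -1.6, 6.9]
width: 0.0004
```

```bash
python3 tgt.py -.0925 -.0285 .0190|tail -1
python3 - <<'E'
from h import *
im=snap()["scene"]; crop("scene",im,proj("scene",[.6,.14,.02])[0],60,45,6,"g4")
E
```

```text
now in corner frame [-0.0921 -0.0269]
g4 offset 266 222 scale 6
```

View pics/g4.png

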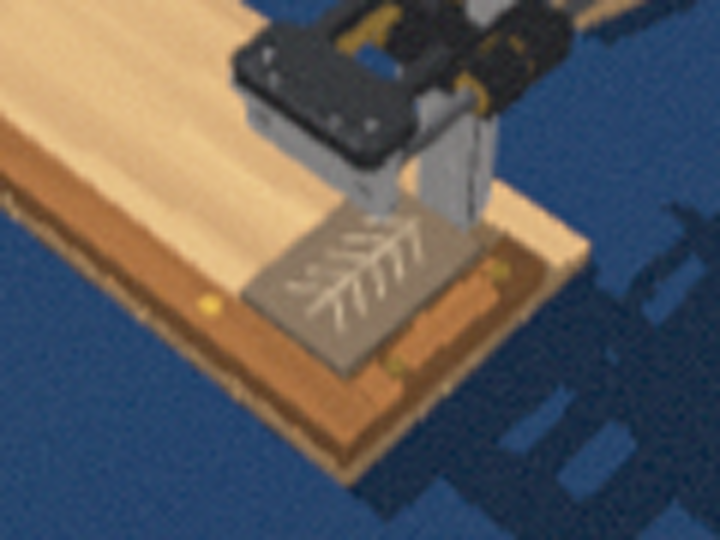

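Emit:
arm_command:
  series:
    - [0,0,-1,0,0,0,0]
    - [0,0,-1,-1,0,0,0]
    - [0,0,0,-3,0,0,0]
    - [0.5,0,0,-4,0,0,0]
    - [1,0,0,0,0,0,0]
    - [1,0,0,0,0,0,0]

```text
time: 25.3
tool_pos: [0.5379, 0.1418, 0.1008]
ee_rot: [3.137, -0.0, 1.618]
wrist_force: [-0.4, 0.0, -0.3]
width: 0.021
```

```bash
cat > blk2.py <<'E'
from h import *
np.set_printoptions(precision=4,suppress=True)
ims=snap(); cv2.imwrite("pics/lt.png",ims["top"]);cv2.imwrite("pics/ls.png",ims["scene"])
for p0 in([.3884,.066,1.354],[.4425,-.067,1.604]):
    for c in("top","scene"): print(c,*fit(ims,BLOCK,p0,cams=(c,)))
E
python3 blk2.py; python3 go.py .388 .0655 .08 2.9245
```

```text
top [0.3881 0.0649 1.3426] 185.58063821607072
scene [0.3917 0.066  1.4024] 771.4268310265282
top [ 0.4426 -0.067   1.6039] 3.521254325259515
scene [ 0.4444 -0.0635  1.6007] 408.5598471741638
now [0.536  0.1415 0.098 ] [-3.1399e+00  2.0000e-04  1.6178e+00] w 0.0291 F [-0.1 -0.2 -1. ] t 25.4
turn wz -1.307 | xyz before turn [ -6.9  -15.14   1.8 ] after turn [ 12.82 -10.61   1.8 ] j6 0.11 tilt fix -3.1399 0.0002
```

Emit:
arm_command:
  series:
    - [1,0,0,0,0,0,-0.1307]
    - [1,0,0,0,0,0,-0.1307]
    - [1,0,0,0,0,0,-0.1307]
    - [1,0,0,0,0,0,-0.1307]
    - [1,0,0,0,0,0,-0.1307]
    - [1,0,0,0,0,0,-0.1307]
    - [1,0,0,0,0,0,-0.1307]
    - [1,0,0,0,0,0,-0.1307]
    - [1,0,0,0,0,0,-0.1307]
    - [1,0,0,0,0,0,-0.1307]
    - [1,2.56,-2.12,0,0,0,0]
    - [1,2.56,-2.12,0,0,0,0]
    - [1,2.56,-2.12,0,0,0,0]
    - [1,2.57,-2.12,0,0,0,0]
    - [1,2.57,-2.13,0,0,0,0]
    - [1,0,0,1.8,0,0,0]
    - [1,0,0,0,0,0,0]
    - [1,0,0,0,0,0,0]

```text
time: 27.2
tool_pos: [0.3879, 0.0656, 0.0802]
ee_rot: [-3.141, -0.003, 2.925]
wrist_force: [0.4, 0.3, 0.6]
width: 0.0938
```

```bash
python3 go.py .388 .0655 .0065 2.9245
python3 - <<'E'
from h import *
im=snap()["scene"]; crop("scene",im,proj("scene",[.388,.066,.02])[0],50,40,6,"g5")
E
```

```text
now [0.3879 0.0656 0.0802] [-3.1411e+00 -2.6000e-03  2.9247e+00] w 0.0938 F [0.4 0.3 0.6] t 27.2
turn wz 0.0 | xyz before turn [-0.01 -0.01  7.37] after turn [-0.01 -0.01  7.37] j6 -1.33 tilt fix -3.1411 -0.0026
g5 offset 312 168 scale 6
```

View pics/g5.png

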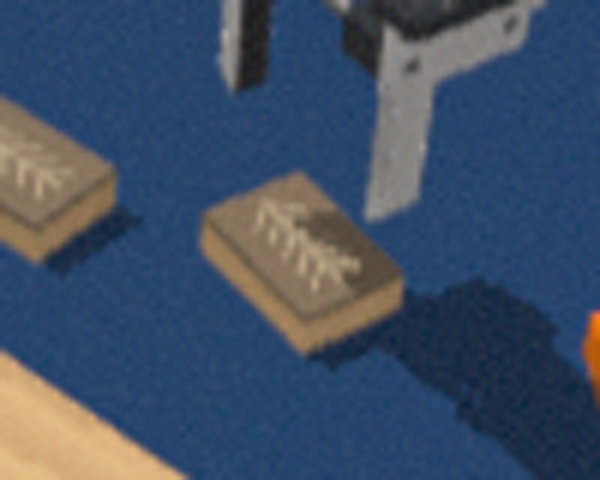

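Emit:
arm_command:
  series:
    - [1,0,0,2,0,0,0]
    - [1,0,0,2,0,0,0]
    - [1,0,0,2,0,0,0]
    - [1,0,0,1,0,0,0]
    - [1,0,0,0.3,0,0,0]
    - [1,0,0,0,0,0,0]
    - [0.6,0,0,0,0,0,0]
    - [0.6,0,0,0,0,0,0]
    - [0.6,0,0,0,0,0,0]
    - [0.6,0,0,0,0,0,0]
    - [0.6,0,0,0,0,0,0]
    - [0.6,0,0,-1,0,0,0]
    - [0.6,0,0,-2,0,0,0]
    - [0.6,0,0,-3,0,0,0]
    - [0.6,0,0,0,0,0,0]
    - [0.6,0,0,0,0,0,0]

```text
time: 28.9
tool_pos: [0.3888, 0.0657, 0.0685]
ee_rot: [3.141, 0.001, 2.925]
wrist_force: [0.4, -0.4, -1.6]
width: 0.0797
```

```bash
python3 tgt.py -.060 -.0905 .020
```

```text
world [0.5885 0.0804]
now [0.3888 0.0657 0.0685] [3.1412e+00 8.0000e-04 2.9248e+00] w 0.0797 F [ 0.4 -0.4 -1.6] t 28.9
turn wz 1.307 | xyz before turn [-19.19   5.74   4.85] after turn [ 0.54 20.02  4.85] j6 -1.33 tilt fix 3.1412 0.0008
now in corner frame [-0.2602 -0.0959]
```

Emit:
arm_command:
  series:
    - [0.6,0,0,0,0,0,0.1307]
    - [0.6,0,0,0,0,0,0.1307]
    - [0.6,0,0,0,0,0,0.1307]
    - [0.6,0,0,0,0,0,0.1307]
    - [0.6,0,0,0,0,0,0.1307]
    - [0.6,0,0,0,0,0,0.1307]
    - [0.6,0,0,0,0,0,0.1307]
    - [0.6,0,0,0,0,0,0.1307]
    - [0.6,0,0,0,0,0,0.1307]
    - [0.6,0,0,0,0,0,0.1307]
    - [0.6,0.09,3.34,0,0,0,0]
    - [0.6,0.09,3.34,0,0,0,0]
    - [0.6,0.09,3.34,0,0,0,0]
    - [0.6,0.09,3.34,0,0,0,0]
    - [0.6,0.09,3.33,0,0,0,0]
    - [0.6,0.09,3.33,0,0,0,0]
    - [0.6,0,0,2,0,0,0]
    - [0.6,0,0,1.8,0,0,0]
    - [0.6,0,0,0,0,0,0]
    - [0.6,0,0,0,0,0,0]

```text
time: 30.9
tool_pos: [0.5869, 0.0804, 0.0284]
ee_rot: [-3.138, -0.0, 1.618]
wrist_force: [-0.2, -0.3, 0.3]
width: 0.0796
```

```bash
python3 tgt.py -.060 -.0905 .0200
```

```text
world [0.5885 0.0804]
now [0.5869 0.0804 0.0284] [-3.1376e+00 -2.0000e-04  1.6177e+00] w 0.0796 F [-0.2 -0.3  0.3] t 30.9
turn wz 0.0 | xyz before turn [-0.    0.16  0.84] after turn [-0.    0.16  0.84] j6 -0.01 tilt fix -3.1376 -0.0002
now in corner frame [-0.0616 -0.0905]
```

Emit:
arm_command:
  series:
    - [0.6,0,0.1,0.4,0,0,0]
    - [0.6,0,0,0.35,0,0,0]
    - [0.6,0.3,0,0,0,0,0]
    - [0.6,0.2,0,0,0,0,0]
    - [0.6,0.1,0,0,0,0,0]
    - [0.6,0.1,0,0,0,0,0]
    - [0.6,0.1,0,0,0,0,0]
    - [0.6,0.1,0,0,0,0,0]
    - [0.6,0.05,0,0,0,0,0]
    - [0.6,0,0,0,0,0,0]
    - [0.6,0,0,0,0,0,0]

```text
time: 32.0
tool_pos: [0.5893, 0.0867, 0.0234]
ee_rot: [3.141, 0.006, 1.617]
wrist_force: [-1.3, -8.5, 1.6]
width: 0.0796
```

```bash
python3 tgt.py -.060 -.0825 .0190
```

```text
world [0.5881 0.0884]
now [0.5893 0.0867 0.0234] [3.1413 0.0058 1.6171] w 0.0796 F [-1.3 -8.5  1.6] t 32.0
turn wz -0.0 | xyz before turn [ 0.18 -0.11  0.44] after turn [ 0.18 -0.11  0.44] j6 0.01 tilt fix 3.1413 0.0058
now in corner frame [-0.0589 -0.0843]
```

Emit:
arm_command:
  series:
    - [0.6,-0.15,0,0,0,0,0]
    - [0.6,0,0,0.2,0,0,0]
    - [0.6,0,0,0.15,0,0,0]
    - [0.6,0,0,0,0,0,0]
    - [0.6,0,0,0,0,0,0]

```text
time: 32.5
tool_pos: [0.5897, 0.0867, 0.0214]
ee_rot: [3.14, 0.003, 1.617]
wrist_force: [-1.7, -7.0, 6.6]
width: 0.0798
```

```bash
python3 tgt.py -.060 -.0825 .0190
```

```text
world [0.5881 0.0884]
now [0.5897 0.0867 0.0214] [3.1402 0.0032 1.6173] w 0.0798 F [-1.7 -7.   6.6] t 32.5
turn wz 0.0 | xyz before turn [ 0.18 -0.15  0.24] after turn [ 0.18 -0.15  0.24] j6 0.01 tilt fix 3.1402 0.0032
now in corner frame [-0.0585 -0.0843]
```

Emit:
arm_command:
  series:
    - [0.6,-0.2,0,0,0,0,0]
    - [0.6,0,0,0.05,0,0,0]
    - [0.6,0,0,0,0,0,0]
    - [0.6,0,0,0,0,0,0]
    - [0.9,0,0,0,0,0,0]
    - [0.9,0,0,0,0,0,0]
    - [0.9,0,0,0,0,0,0]
    - [0.9,0,0,-1,0,0,0]
    - [0.9,0,0,-2,0,0,0]
    - [0.5,0,0,-2,0,0,0]
    - [0,0,-3,0,0,0,0]
    - [0,0,-3.2,0,0,0,0]
    - [0,0,0,0,0,0,0]
    - [0,0,0,0,0,0,0]
    - [0,0,0,0,0,0,0]
    - [0,0,0,0,0,0,0]

```text
time: 34.1
tool_pos: [0.5284, 0.0836, 0.0693]
ee_rot: [3.14, -0.0, 1.618]
wrist_force: [-0.6, 0.4, 0.8]
width: 0.0319
```

```bash
python3 tgt.py -.120 -.0835 .0190
python3 - <<'E'
from h import *
ims=snap()
cv2.imwrite("pics/g6.png",np.hstack([cv2.resize(ims["top"][130:230,250:350],None,fx=4,fy=4,interpolation=2),cv2.resize(ims["scene"][200:300,260:360],None,fx=4,fy=4,interpolation=2)]))
E
```

```text
world [0.5282 0.0846]
now [0.5284 0.0836 0.0693] [ 3.1404e+00 -2.0000e-04  1.6177e+00] w 0.0319 F [-0.6  0.4  0.8] t 34.1
turn wz 0.0 | xyz before turn [ 0.1  -0.01  5.03] after turn [ 0.1  -0.01  5.03] j6 0.0 tilt fix 3.1404 -0.0002
now in corner frame [-0.1199 -0.0845]
```

View pics/g6.png

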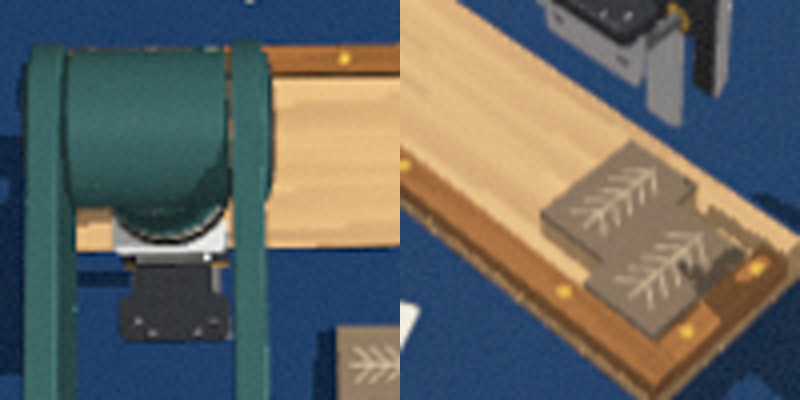

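Emit:
arm_command:
  series:
    - [0,0.15,0,0,0,0,0]
    - [0,0,0,0,0,0,0]
    - [0,0,0,0,0,0,0]
    - [0,0,0,2,0,0,0]
    - [0,0,0,2,0,0,0]
    - [0,0,0,0.95,0,0,0]
    - [0,0,0,0,0,0,0]
    - [0,0,0.4,0,0,0,0]
    - [0,0,0.4,0,0,0,0]
    - [0,0,0.4,0,0,0,0]
    - [0,0,0.4,0,0,0,0]
    - [0,0,0.3,0,0,0,0]
    - [0,0,0.3,0,0,0,0]
    - [0,0,0.2,0,0,0,0]
    - [0,0,0.2,0,0,0,0]
    - [0,0,0.1,0,0,0,0]
    - [0,0,0.1,0,0,0,0]
    - [0,0,0,0,0,0,0]
    - [0,0,0,0,0,0,0]

```text
time: 36.1
tool_pos: [0.5553, 0.0864, 0.0193]
ee_rot: [3.141, -0.0, 1.618]
wrist_force: [-0.5, -0.1, -0.3]
width: 0.0008
```

```bash
python3 tgt.py -.0925 -.0825 .0190
```

```text
world [0.5556 0.0869]
now [0.5553 0.0864 0.0193] [ 3.1411e+00 -1.0000e-04  1.6178e+00] w 0.0008 F [-0.5 -0.1 -0.3] t 36.1
turn wz 0.001 | xyz before turn [0.05 0.04 0.03] after turn [0.05 0.04 0.03] j6 0.01 tilt fix 3.1411 -0.0001
now in corner frame [-0.0929 -0.083 ]
```

Emit:
arm_command:
  series:
    - [0,0,0.1,0,0,0,0]
    - [0,0,0.1,0,0,0,0]
    - [0,0,0.1,0,0,0,0]
    - [0,0,0.1,0,0,0,0]
    - [0,0,0,0,0,0,0]
    - [0,0,0,0,0,0,0]

```text
time: 36.7
tool_pos: [0.556, 0.0864, 0.0194]
ee_rot: [-3.134, 0.0, 1.618]
wrist_force: [-8.7, -1.1, 7.3]
width: 0.0006
```

```bash
python3 tgt.py -.0925 -.0825 .0190|tail -1
```

```text
now in corner frame [-0.0922 -0.083 ]
```

Emit:
arm_command:
  series:
    - [0,0,-1,0,0,0,0]
    - [0,0,-1,-1,0,0,0]
    - [0,0,0,-3,0,0,0]
    - [0.5,0,0,-4,0,0,0]
    - [1,0,0,0,0,0,0]
    - [1,0,0,0,0,0,0]

```text
time: 37.3
tool_pos: [0.5402, 0.0857, 0.1008]
ee_rot: [3.137, -0.0, 1.618]
wrist_force: [-0.5, 0.7, -0.5]
width: 0.0213
```

```bash
python3 blk2.py|tail -2; python3 go.py .442 -.0672 .08 3.174
```

```text
top [ 0.4426 -0.067   1.6039] 3.1228950403690887
scene [ 0.4488 -0.0566  1.8289] 882.6869828911956
now [0.5384 0.0856 0.0981] [-3.1400e+00 -1.0000e-04  1.6178e+00] w 0.0291 F [-0.5 -0.6 -0.4] t 37.4
turn wz -1.556 | xyz before turn [-14.81 -10.34   1.81] after turn [ 10.13 -14.96   1.81] j6 0.01 tilt fix -3.14 -0.0001
```

Emit:
arm_command:
  series:
    - [1,0,0,0,0,0,-0.1415]
    - [1,0,0,0,0,0,-0.1415]
    - [1,0,0,0,0,0,-0.1415]
    - [1,0,0,0,0,0,-0.1415]
    - [1,0,0,0,0,0,-0.1415]
    - [1,0,0,0,0,0,-0.1415]
    - [1,0,0,0,0,0,-0.1415]
    - [1,0,0,0,0,0,-0.1415]
    - [1,0,0,0,0,0,-0.1415]
    - [1,0,0,0,0,0,-0.1415]
    - [1,0,0,0,0,0,-0.1415]
    - [1,2.03,-3,0,0,0,0]
    - [1,2.03,-3,0,0,0,0]
    - [1,2.03,-3,0,0,0,0]
    - [1,2.02,-3,0,0,0,0]
    - [1,2.02,-2.96,0,0,0,0]
    - [1,0,0,1.8,0,0,0]
    - [1,0,0,0,0,0,0]
    - [1,0,0,0,0,0,0]

```text
time: 39.3
tool_pos: [0.4418, -0.0668, 0.08]
ee_rot: [3.14, -0.003, -3.109]
wrist_force: [0.5, -0.6, 1.1]
width: 0.0941
```

```bash
python3 go.py .442 -.0672 .0065 3.174
```

```text
now [ 0.4418 -0.0668  0.08  ] [ 3.1403e+00 -3.0000e-03 -3.1089e+00] w 0.0941 F [ 0.5 -0.6  1.1] t 39.3
turn wz 0.0 | xyz before turn [-0.02 -0.04  7.35] after turn [-0.02 -0.04  7.35] j6 -1.88 tilt fix 3.1403 -0.003
```

Emit:
arm_command:
  series:
    - [1,0,-0.04,2,0,0,0]
    - [1,0,0,2,0,0,0]
    - [1,0,0,2,0,0,0]
    - [1,0,0,1,0,0,0]
    - [1,0,0,0.3,0,0,0]
    - [1,0,0,0,0,0,0]
    - [0.6,0,0,0,0,0,0]
    - [0.6,0,0,0,0,0,0]
    - [0.6,0,0,0,0,0,0]
    - [0.6,0,0,0,0,0,0]
    - [0.6,0,0,0,0,0,0]
    - [0.6,0,0,-1,0,0,0]
    - [0.6,0,0,-2,0,0,0]
    - [0.6,0,0,-3,0,0,0]
    - [0.6,0,0,0,0,0,0]
    - [0.6,0,0,0,0,0,0]

```text
time: 40.9
tool_pos: [0.4429, -0.0677, 0.0686]
ee_rot: [-3.141, 0.001, -3.109]
wrist_force: [0.3, 0.4, -1.0]
width: 0.08
```

```bash
python3 tgt.py -.060 -.1465 .020
```

```text
world [0.5911 0.0245]
now [ 0.4429 -0.0677  0.0686] [-3.1414e+00  9.0000e-04 -3.1089e+00] w 0.08 F [ 0.3  0.4 -1. ] t 40.9
turn wz 1.557 | xyz before turn [-15.11   8.73   4.86] after turn [ 8.52 15.23  4.86] j6 -1.88 tilt fix -3.1414 0.0009
now in corner frame [-0.2123 -0.2317]
```

Emit:
arm_command:
  series:
    - [0.6,0,0,0,0,0,0.1415]
    - [0.6,0,0,0,0,0,0.1415]
    - [0.6,0,0,0,0,0,0.1415]
    - [0.6,0,0,0,0,0,0.1415]
    - [0.6,0,0,0,0,0,0.1415]
    - [0.6,0,0,0,0,0,0.1415]
    - [0.6,0,0,0,0,0,0.1415]
    - [0.6,0,0,0,0,0,0.1415]
    - [0.6,0,0,0,0,0,0.1415]
    - [0.6,0,0,0,0,0,0.1415]
    - [0.6,0,0,0,0,0,0.1415]
    - [0.6,1.7,3.05,0,0,0,0]
    - [0.6,1.7,3.05,0,0,0,0]
    - [0.6,1.7,3.05,0,0,0,0]
    - [0.6,1.7,3.05,0,0,0,0]
    - [0.6,1.7,3.05,0,0,0,0]
    - [0.6,0,0,2,0,0,0]
    - [0.6,0,0,1.8,0,0,0]
    - [0.6,0,0,0,0,0,0]
    - [0.6,0,0,0,0,0,0]

```text
time: 42.9
tool_pos: [0.5897, 0.0245, 0.0286]
ee_rot: [-3.138, -0.0, 1.618]
wrist_force: [-0.0, -0.0, -0.2]
width: 0.0797
```

```bash
python3 tgt.py -.060 -.1465 .0190
```

```text
world [0.5911 0.0245]
now [0.5897 0.0245 0.0286] [-3.1377e+00 -5.0000e-04  1.6177e+00] w 0.0797 F [-0.  -0.  -0.2] t 42.9
turn wz 0.0 | xyz before turn [-0.01  0.14  0.96] after turn [-0.01  0.14  0.96] j6 -0.1 tilt fix -3.1377 -0.0005
now in corner frame [-0.0614 -0.1464]
```

Emit:
arm_command:
  series:
    - [0.6,0,0.1,0.4,0,0,0]
    - [0.6,0,0,0.45,0,0,0]
    - [0.6,0.3,0,0,0,0,0]
    - [0.6,0.2,0,0,0,0,0]
    - [0.6,0.1,0,0,0,0,0]
    - [0.6,0.1,0,0,0,0,0]
    - [0.6,0.1,0,0,0,0,0]
    - [0.6,0.05,0,0,0,0,0]
    - [0.6,0,0,0,0,0,0]
    - [0.6,0,0,0,0,0,0]

```text
time: 43.9
tool_pos: [0.592, 0.0314, 0.0224]
ee_rot: [3.141, 0.002, 1.617]
wrist_force: [-1.7, -4.3, 1.8]
width: 0.0796
```

```bash
python3 tgt.py -.060 -.1375 .0190
```

```text
world [0.5907 0.0335]
now [0.592  0.0314 0.0224] [3.1411e+00 2.5000e-03 1.6170e+00] w 0.0796 F [-1.7 -4.3  1.8] t 43.9
turn wz -0.0 | xyz before turn [ 0.21 -0.12  0.34] after turn [ 0.21 -0.12  0.34] j6 -0.09 tilt fix 3.1411 0.0025
now in corner frame [-0.0588 -0.1396]
```

Emit:
arm_command:
  series:
    - [0.6,-0.15,0,0,0,0,0]
    - [0.6,0,0,0.2,0,0,0]
    - [0.6,0,0,0.1,0,0,0]
    - [0.6,0,0,0,0,0,0]
    - [0.6,0,0,0,0,0,0]
    - [0.9,0,0,0,0,0,0]
    - [0.9,0,0,0,0,0,0]
    - [0.9,0,0,0,0,0,0]
    - [0.9,0,0,-1,0,0,0]
    - [0.9,0,0,-2,0,0,0]
    - [0.5,0,0,-2,0,0,0]
    - [0,0,-3,0,0,0,0]
    - [0,0,-3.1,0,0,0,0]
    - [0,0,0,0,0,0,0]
    - [0,0,0,0,0,0,0]
    - [0,0,0,0,0,0,0]
    - [0,0,0,0,0,0,0]
    - [0,0,0,0,0,0,0]
    - [0,0,0,0,0,0,0]

```text
time: 45.8
tool_pos: [0.5313, 0.0286, 0.0688]
ee_rot: [-3.142, -0.0, 1.618]
wrist_force: [-0.1, -0.4, 0.1]
width: 0.0162
```

```bash
python3 tgt.py -.0925 -.138 .0190
```

```text
world [0.5582 0.0314]
now [0.5313 0.0286 0.0688] [-3.1416e+00 -1.0000e-04  1.6178e+00] w 0.0162 F [-0.1 -0.4  0.1] t 45.8
turn wz 0.0 | xyz before turn [0.16 2.7  4.98] after turn [0.16 2.7  4.98] j6 -0.1 tilt fix -3.1416 -0.0001
now in corner frame [-0.1195 -0.1396]
```

Emit:
arm_command:
  series:
    - [0,0.16,0,0,0,0,0]
    - [0,0,0,0,0,0,0]
    - [0,0,0,0,0,0,0]
    - [0,0,0,2,0,0,0]
    - [0,0,0,2,0,0,0]
    - [0,0,0,0.95,0,0,0]
    - [0,0,0,0,0,0,0]
    - [0,0,0.4,0,0,0,0]
    - [0,0,0.4,0,0,0,0]
    - [0,0,0.4,0,0,0,0]
    - [0,0,0.4,0,0,0,0]
    - [0,0,0.3,0,0,0,0]
    - [0,0,0.3,0,0,0,0]
    - [0,0,0.2,0,0,0,0]
    - [0,0,0.2,0,0,0,0]
    - [0,0,0.1,0,0,0,0]
    - [0,0,0.1,0,0,0,0]
    - [0,0,0.1,0,0,0,0]
    - [0,0,0,0,0,0,0]
    - [0,0,0,0,0,0,0]

```text
time: 47.8
tool_pos: [0.5586, 0.0315, 0.0193]
ee_rot: [-3.139, -0.0, 1.618]
wrist_force: [-4.7, -0.2, 3.6]
width: 0.0007
```

Emit:
arm_command:
  series:
    - [0,0,0.1,0,0,0,0]
    - [0,0,0.1,0,0,0,0]
    - [0,0,0,0,0,0,0]
    - [0,0,0,0,0,0,0]

```text
time: 48.2
tool_pos: [0.5586, 0.0315, 0.0194]
ee_rot: [-3.135, 0.0, 1.618]
wrist_force: [-10.6, -0.6, 9.0]
width: 0.0003
```

```bash
python3 tgt.py -.0925 -.138 .0190|tail -1
```

```text
now in corner frame [-0.0921 -0.1379]
```

Emit:
arm_command:
  series:
    - [0,0,-1,0,0,0,0]
    - [0,0,-1,-1,0,0,0]
    - [0,0,0,-3,0,0,0]
    - [0.3,0,0,-4,0,0,0]
    - [0.5,0,0,0,0,0,0]
    - [0.5,0,0,0,0,0,0]

```text
time: 48.8
tool_pos: [0.543, 0.0307, 0.1008]
ee_rot: [3.137, 0.0, 1.618]
wrist_force: [0.5, 0.0, -1.6]
width: 0.021
```

```bash
python3 go.py .5215 .4042 .10 2.151
```

```text
now [0.543  0.0307 0.1008] [3.1369e+00 2.0000e-04 1.6178e+00] w 0.021 F [ 0.5  0.  -1.6] t 48.8
turn wz -0.533 | xyz before turn [37.41 -0.4   0.08] after turn [32.42 18.67  0.08] j6 -0.09 tilt fix 3.1369 0.0002
```

Emit:
arm_command:
  series:
    - [0.6,4.15,-0.04,0,0,0,0]
    - [0.6,4.15,-0.04,0,0,0,0]
    - [0.6,4.15,-0.04,0,0,0,0]
    - [0.6,4.16,-0.04,0,0,0,0]
    - [0.6,4.16,-0.04,0,0,0,0]
    - [0.6,4.16,-0.05,0,0,0,0]
    - [0.6,4.16,-0.05,0,0,0,0]
    - [0.6,4.16,-0.05,0,0,0,0]
    - [0.6,4.16,-0.05,0,0,0,0]
    - [0.6,0,0,0,0,0,-0.133]
    - [0.6,0,0,0,0,0,-0.133]
    - [0.6,0,0,0,0,0,-0.133]
    - [0.6,0,0,0,0,0,-0.134]
    - [0.6,0,0,0,0,0,0]
    - [0.6,0,0,0,0,0,0]

```text
time: 50.3
tool_pos: [0.5196, 0.4038, 0.0976]
ee_rot: [-3.139, -0.0, 2.148]
wrist_force: [0.6, 0.6, -0.5]
width: 0.0563
```

```bash
python3 go.py .5215 .4042 .019 2.151
cat > row.py <<'E'
from h import *
ims=snap(); np.set_printoptions(precision=4,suppress=True)
C=np.array([.6442,.1736]); B=.0465; Rt=np.array([[np.cos(B),-np.sin(B)],[np.sin(B),np.cos(B)]])
for n in("top","scene"): # corner & expected outlines
    im=ims[n]; c=proj(n,[.615,.09,.03])[0]; s=4
    u,v=np.round(c).astype(int); x0,y0=u-50,v-60; a=cv2.resize(im[y0:v+60,x0:u+50],None,fx=s,fy=s,interpolation=cv2.INTER_CUBIC)
    ims[n+"c"]=a; print(n,x0,y0,s)
cv2.imwrite("pics/row.png" if len(__import__("sys").argv)<2 else f"pics/{__import__('sys').argv[1]}.png",np.hstack([ims["topc"],ims["scenec"]]))
cv2.imwrite("pics/lt.png",ims["top"]);cv2.imwrite("pics/ls.png",ims["scene"])
E
python3 row.py row1
```

```text
now [0.5196 0.4038 0.0976] [-3.1393e+00 -1.0000e-04  2.1480e+00] w 0.0563 F [ 0.6  0.6 -0.5] t 50.3
turn wz -0.003 | xyz before turn [-0.07  0.18  7.86] after turn [-0.07  0.18  7.86] j6 -0.0 tilt fix -3.1393 -0.0001
top 245 99 4
scene 257 196 4
```

View pics/row1.png

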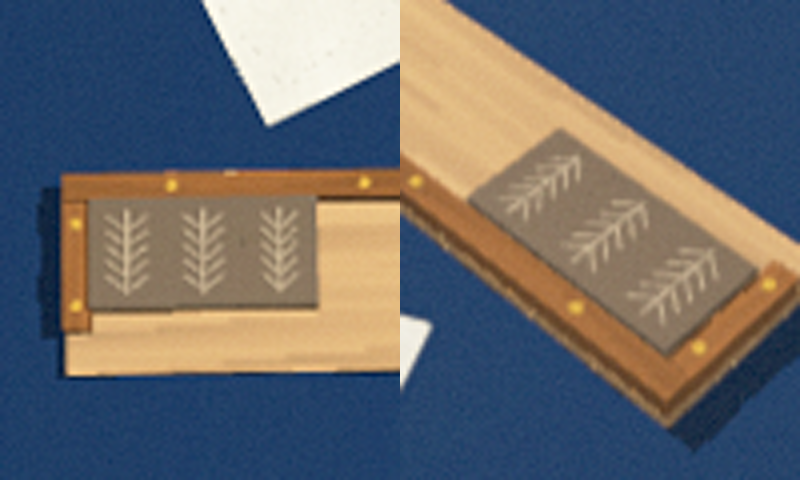

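Emit:
arm_command:
  series:
    - [0.5,-0.07,0.18,2,0,0,0]
    - [0.5,0,0,2,0,0,0]
    - [0.5,0,0,2,0,0,0]
    - [0.5,0,0,1.2,0,0,0]
    - [0.5,0,0,0.6,0,0,0]
    - [0.5,0,0,0,0,0,0]
    - [0.5,0,0,0,0,0,0]
    - [0,0,0,0,0,0,0]
    - [0,0,0,0,0,0,0]
    - [0,0,0,0,0,0,0]
    - [0,0,0,0,0,0,0]
    - [0,0,0,0,0,0,0]
    - [0,0,0,0,0,0,0]
    - [0,0,0,0,0,0,0]

```text
time: 51.8
tool_pos: [0.522, 0.4046, 0.0216]
ee_rot: [-3.142, -0.0, 2.151]
wrist_force: [-0.1, -0.2, 0.9]
width: 0.014
```

```bash
sed -i 's|go(w\[0\],w\[1\],z,B+np.pi/2)|go(w[0],w[1],z,B+np.pi/2+(np.pi/4 if len(sys.argv)>4 else 0))|' tgt.py; python3 tgt.py -.0647 -.2297 .09 sq
```

```text
world [ 0.5902 -0.0589]
now [0.522  0.4046 0.0216] [-3.1416 -0.      2.1508] w 0.014 F [-0.1 -0.2  0.9] t 51.8
turn wz -0.252 | xyz before turn [-42.51 -19.69  -6.84] after turn [-36.26 -29.66  -6.84] j6 -0.01 tilt fix -3.1416 -0.0
now in corner frame [-0.1113  0.2365]
```

Emit:
arm_command:
  series:
    - [0,0,0,-1.5,0,0,0]
    - [0,0,0,-2.5,0,0,0]
    - [0,0,0,-2.9,0,0,0]
    - [0,0,0,0,0,0,-0.126]
    - [0,0,0,0,0,0,-0.126]
    - [0,-2.79,-2.28,0,0,0,0]
    - [0,-2.79,-2.28,0,0,0,0]
    - [0,-2.79,-2.28,0,0,0,0]
    - [0,-2.79,-2.28,0,0,0,0]
    - [0,-2.79,-2.28,0,0,0,0]
    - [0,-2.79,-2.28,0,0,0,0]
    - [0,-2.79,-2.28,0,0,0,0]
    - [0,-2.79,-2.28,0,0,0,0]
    - [0,-2.79,-2.28,0,0,0,0]
    - [0,-2.79,-2.28,0,0,0,0]
    - [0,-2.79,-2.28,0,0,0,0]
    - [0,-2.79,-2.28,0,0,0,0]
    - [0,-2.78,-2.3,0,0,0,0]
    - [0,0,0,0,0,0,0]
    - [0,0,0,0,0,0,0]

```text
time: 53.8
tool_pos: [0.5905, -0.0594, 0.0909]
ee_rot: [3.141, -0.0, 2.401]
wrist_force: [-0.7, -0.3, -1.0]
width: 0.0138
```

```bash
python3 tgt.py -.0647 -.2297 .0275 sq;python3 row.py row2
```

```text
world [ 0.5902 -0.0589]
now [ 0.5905 -0.0594  0.0909] [ 3.1407e+00 -1.0000e-04  2.4009e+00] w 0.0138 F [-0.7 -0.3 -1. ] t 53.8
turn wz -0.002 | xyz before turn [0.05 0.02 6.34] after turn [0.05 0.02 6.34] j6 -1.03 tilt fix 3.1407 -0.0001
now in corner frame [-0.0644 -0.2302]
top 245 99 4
scene 257 196 4
```

View pics/row2.png

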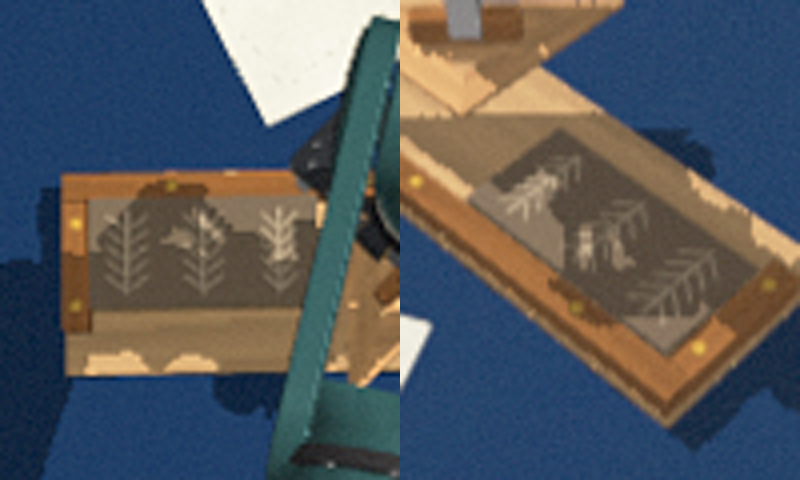

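Emit:
arm_command:
  series:
    - [0,0.05,0.02,2,0,0,0]
    - [0,0,0,2,0,0,0]
    - [0,0,0,1.5,0,0,0]
    - [0,0,0,0.8,0,0,0]
    - [0,0,0,0,0,0,0]
    - [0,0,0.4,0,0,0,0]
    - [0,0,0.4,0,0,0,0]
    - [0,0,0.4,0,0,0,0]
    - [0,0,0.4,0,0,0,0]
    - [0,0,0.2,0,0,0,0]
    - [0,0,0.2,0,0,0,0]
    - [0,0,0,0,0,0,0]
    - [0,0,0,0,0,0,0]

```text
time: 55.2
tool_pos: [0.6036, -0.0436, 0.0273]
ee_rot: [-3.141, -0.0, 2.403]
wrist_force: [0.0, -0.6, -1.0]
width: 0.0135
```

```bash
python3 tgt.py -.0467 -.2117 .0275 sq
```

```text
world [ 0.6074 -0.04  ]
now [ 0.6036 -0.0436  0.0273] [-3.1415e+00 -1.0000e-04  2.4027e+00] w 0.0135 F [ 0.  -0.6 -1. ] t 55.2
turn wz 0.0 | xyz before turn [-0.04  0.52 -0.02] after turn [-0.04  0.52 -0.02] j6 -1.0 tilt fix -3.1415 -0.0001
now in corner frame [-0.0507 -0.2151]
```

Emit:
arm_command:
  series:
    - [0,-0.04,0.1,0,0,0,0]
    - [0,0,0.1,0,0,0,0]
    - [0,0,0.1,0,0,0,0]
    - [0,0,0.1,0,0,0,0]
    - [0,0,0.1,0,0,0,0]
    - [0,0,0.1,0,0,0,0]
    - [0,0,0,0,0,0,0]
    - [0,0,0,0,0,0,0]

```text
time: 56.0
tool_pos: [0.6067, -0.0402, 0.0271]
ee_rot: [-3.139, -0.001, 2.403]
wrist_force: [-3.9, -2.4, 0.6]
width: 0.0135
```

```bash
python3 tgt.py -.0467 -.2117 .0275 sq
```

```text
world [ 0.6074 -0.04  ]
now [ 0.6067 -0.0402  0.0271] [-3.1386e+00 -1.2000e-03  2.4026e+00] w 0.0135 F [-3.9 -2.4  0.6] t 56.0
turn wz -0.0 | xyz before turn [-0.04  0.06 -0.04] after turn [-0.04  0.06 -0.04] j6 -0.99 tilt fix -3.1386 -0.0012
now in corner frame [-0.0474 -0.2118]
```

Emit:
arm_command:
  series:
    - [0,0.07,0.07,0,0,0,0]
    - [0,0.07,0.07,0,0,0,0]
    - [0,0,0.1,0,0,0,0]
    - [0,0.07,0.07,0,0,0,0]
    - [0,0,0.1,0,0,0,0]
    - [0,0,0,0,0,0,0]
    - [0,0,0,0,0,0,0]

```text
time: 56.7
tool_pos: [0.6067, -0.04, 0.0273]
ee_rot: [-3.131, 0.002, 2.401]
wrist_force: [-7.5, -11.6, 2.0]
width: 0.0138
```

```bash
python3 tgt.py -.0467 -.2117 .0275 sq
```

```text
world [ 0.6074 -0.04  ]
now [ 0.6067 -0.04    0.0273] [-3.1314e+00  1.8000e-03  2.4015e+00] w 0.0138 F [ -7.5 -11.6   2. ] t 56.7
turn wz -0.001 | xyz before turn [-0.05  0.04 -0.02] after turn [-0.05  0.04 -0.02] j6 -0.98 tilt fix -3.1314 0.0018
now in corner frame [-0.0473 -0.2117]
```

Emit:
arm_command:
  series:
    - [0,-0.07,0.07,0,0,0,0]
    - [0,-0.07,0.07,0,0,0,0]
    - [0,-0.07,0.07,0,0,0,0]
    - [0,0,0,0,0,0,0]
    - [0,0,0,0,0,0,0]
    - [0,0,0,0,0,0,0]
    - [0,0,0,0,0,0,0]
    - [0,0,0,0,0,0,0]
    - [0,0,0,0,0,0,0]
    - [0,0,0,0,0,0,0]
    - [0,0,0,0,0,0,0]
    - [0,0,0,0,0,0,0]
    - [0,0,0,0,0,0,0]

```text
time: 58.0
tool_pos: [0.6068, -0.04, 0.0273]
ee_rot: [-3.127, -0.003, 2.401]
wrist_force: [-15.2, -11.7, 7.2]
width: 0.0138
```

```bash
python3 tgt.py -.0467 -.2117 .0275 sq; python3 row.py row3
```

```text
world [ 0.6074 -0.04  ]
now [ 0.6068 -0.04    0.0273] [-3.1267e+00 -3.0000e-03  2.4014e+00] w 0.0138 F [-15.2 -11.7   7.2] t 58.0
turn wz -0.001 | xyz before turn [-0.04  0.04 -0.02] after turn [-0.04  0.04 -0.02] j6 -0.98 tilt fix -3.1267 -0.003
now in corner frame [-0.0473 -0.2117]
top 245 99 4
scene 257 196 4
```

View pics/row3.png

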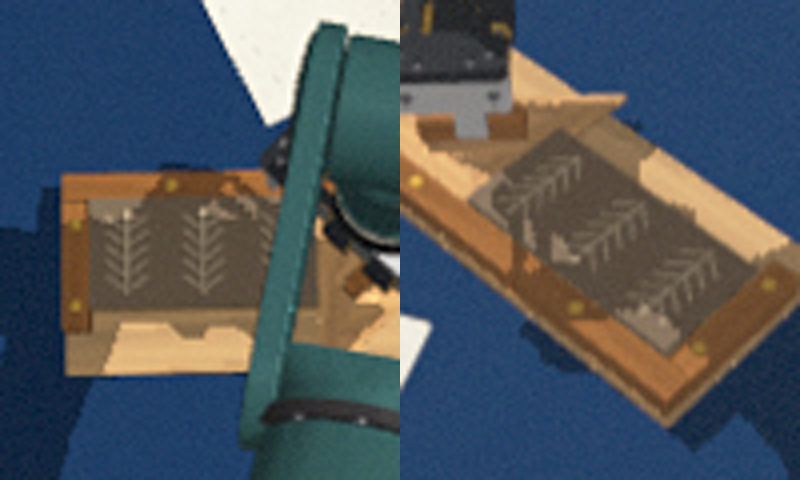

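Emit:
arm_command:
  series:
    - [0,0.07,0.07,0,0,0,0]
    - [0,0.07,0.07,0,0,0,0]
    - [0,0,0,0,0,0,0]
    - [0,0,0,0,0,0,0]
    - [0,0,0,0,0,0,0]
    - [0,0,0,0,0,0,0]
    - [0,0,0,0,0,0,0]
    - [0,0,0,0,0,0,0]
    - [0,0,0,0,0,0,0]
    - [0,0,0,0,0,0,0]

```text
time: 59.1
tool_pos: [0.6068, -0.04, 0.0273]
ee_rot: [-3.124, -0.001, 2.401]
wrist_force: [-14.8, -16.5, 5.8]
width: 0.0135
```

Emit:
arm_command:
  series:
    - [0,0,-1,0,0,0,0]
    - [0,0,-1,0,0,0,0]
    - [0,0,-1,-0.5,0,0,0]
    - [0,0,0,-1.5,0,0,0]
    - [0,0,0,-2.5,0,0,0]
    - [0,0,0,-2.5,0,0,0]
    - [0,0,0,0,0,0,0]
    - [0,0,0,0,0,0,0]

```text
time: 59.9
tool_pos: [0.5927, -0.0547, 0.0986]
ee_rot: [3.14, 0.002, 2.403]
wrist_force: [-0.9, 0.4, -1.8]
width: 0.0137
```

```bash
python3 go.py .526 .402 .0216 2.151
```

```text
now [ 0.5927 -0.0547  0.0986] [3.1396e+00 2.2000e-03 2.4033e+00] w 0.0137 F [-0.9  0.4 -1.8] t 59.9
turn wz 0.252 | xyz before turn [35.67 29.29  7.7 ] after turn [41.85 19.45  7.7 ] j6 -1.02 tilt fix 3.1396 0.0022
```

Emit:
arm_command:
  series:
    - [0,2.74,2.25,0,0,0,0]
    - [0,2.74,2.25,0,0,0,0]
    - [0,2.74,2.25,0,0,0,0]
    - [0,2.74,2.25,0,0,0,0]
    - [0,2.74,2.25,0,0,0,0]
    - [0,2.74,2.25,0,0,0,0]
    - [0,2.74,2.25,0,0,0,0]
    - [0,2.74,2.25,0,0,0,0]
    - [0,2.75,2.26,0,0,0,0]
    - [0,2.75,2.26,0,0,0,0]
    - [0,2.75,2.26,0,0,0,0]
    - [0,2.75,2.26,0,0,0,0]
    - [0,2.75,2.25,0,0,0,0]
    - [0,0,0,0,0,0,0.126]
    - [0,0,0,0,0,0,0.126]
    - [0,0,0,2.5,0,0,0]
    - [0,0,0,2.5,0,0,0]
    - [0,0,0,1.8,0,0,0]
    - [0,0,0,0,0,0,0]
    - [0,0,0,0,0,0,0]

```text
time: 61.9
tool_pos: [0.5245, 0.4014, 0.0279]
ee_rot: [-3.139, -0.0, 2.151]
wrist_force: [0.8, 0.2, -0.9]
width: 0.0135
```

Emit:
arm_command:
  series:
    - [0,0,0,0.3,0,0,0]
    - [0,0,0,0.2,0,0,0]
    - [0,0,0,0.1,0,0,0]
    - [0,0,0,0,0,0,0]
    - [0,0,0,0,0,0,0]
    - [0.25,0,0,0,0,0,0]
    - [0.25,0,0,0,0,0,0]
    - [0.25,0,0,0,0,0,0]
    - [0.35,0,0,0,0,0,0]
    - [0.35,0,0,-1,0,0,0]
    - [0.5,0,0,-2,0,0,0]
    - [0.6,0,0,-3,0,0,0]
    - [0.6,0,0,-3,0,0,0]
    - [0.6,0,0,-3,0,0,0]
    - [0.6,0,0,-3,0,0,0]
    - [0.6,3,0,-3,0,0,0]
    - [0.6,4,0,0,0,0,0]
    - [0.6,4,0,0,0,0,0]
    - [0.6,0,0,0,0,0,0]
    - [0.6,0,0,0,0,0,0]

```text
time: 63.9
tool_pos: [0.4646, 0.4943, 0.204]
ee_rot: [3.141, 0.001, 2.153]
wrist_force: [1.1, -0.6, 0.1]
width: 0.0563
```

Run:
```python
from h import *
i=snap(); a=cv2.resize(i["top"][100:250,140:440],None,fx=2.6,fy=2.6,interpolation=2); b=cv2.resize(i["scene"][120:400,130:520],(780,560))
cv2.imwrite("pics/f1.png",a); cv2.imwrite("pics/f2.png",b)
print(fit(i,SQ(.008),[.525,.402,-.205],lo=15,hi=45,fill=True,cams=("scene",)))
print(fit(i,SQ(.008),[.525,.402,-.205],lo=15,hi=45,fill=True,cams=("top",)))
print(sensors.get_obs()["tool_pos"],sensors.get_obs()["time"])
```

```text
(array([ 0.52774541,  0.40251879, -0.21119601]), np.float64(21.77971933871588))
(array([ 0.52579107,  0.40170141, -0.2094089 ]), np.float64(21.739238754325264))
[0.46568571 0.49293274 0.20366675] 64.0
```

View pics/f1.png

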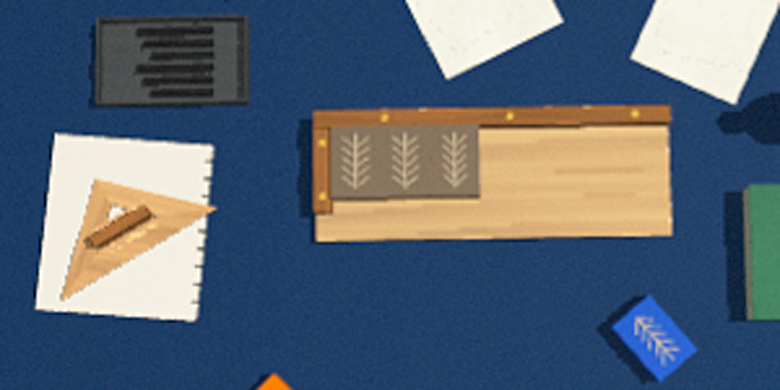

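View pics/f2.png

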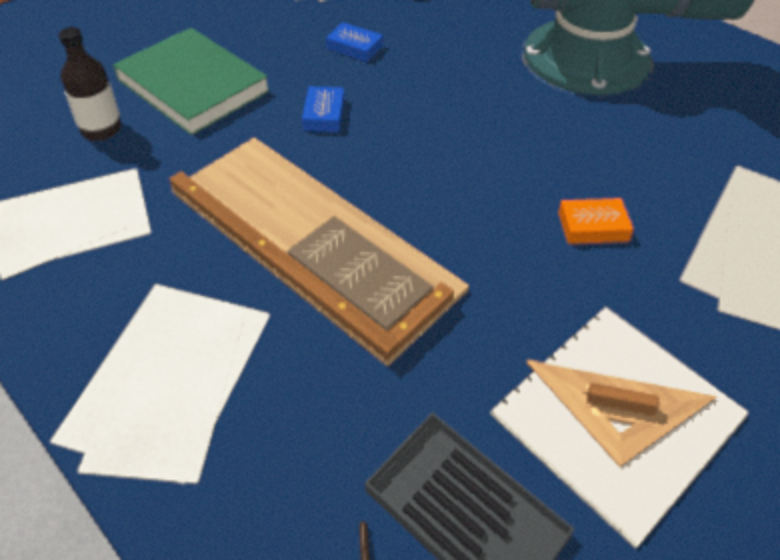

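The row is tight at the stop end of the fence (top crop, x 330–478). The set square lies in the middle of the pad, and the book, bottle and tin are in place.

```bash
python3 -c "
from bench import job; print(job.close_job())"
```

```text
the job is handed in; nothing more can be done
None
```

The job is finished and handed in at about 64 s of robot time. I pressed the set square into the empty corner, stood the three blocks in a tight row from the stop, pressed the square again between the fence and the last block, and laid it back on the pad.

- **First press:** I held it for over a second, then about another second with more push towards the stop. The wrist read about 13 N along x and 9–12 N along y, and the square did not move any further. The fence and stop hide the inner corner from the cameras, so flushness rests on these forces and on the contact point, which was within about 1 mm of where the camera had put it.
- **Row:** Each block was pushed sideways until it met the stop or its neighbour, then pushed up to the fence, and all three stopped at the same depth within 0.1 mm. The last pictures show no visible gap. The middle block had been knocked about 4 cm aside before I picked it up, so I found its new position first.
- **Second press:** I held it for about 2 s at 15 N along x and 12–17 N along y. The tilt stayed under 0.02 rad, and the square stopped where a three-block row should end.
- **End state:** The square's grip is within about 2 mm of the pad's centre. The book, bottle and tin look undisturbed in the last pictures; I did not measure their positions. The robot is clear of everything.

The two cameras disagreed by about 2 mm. I used the top view, which the contact points confirmed. The contact forces were read only as the total at the wrist, not separately for each face. I viewed 13 pictures.

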